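# Change the label rolls over to the clean stand

## Task

The white label rack on the packing bench is due for washing: move its four label rolls over to the empty stainless steel stand, one to a bay, in the same order from left to right as they hang now, so that the packers find each label where they are used to reaching. Set each roll gently down, without dropping it, so that both ends of its spindle lie fully down in the bay's notches, and leave all four hanging still.

Things in the scene. Friction and masses are not known exactly. Their poses are not given: they have to be found in the camera images.
- roll_a: Label roll, the narrowest roll: firm cream roll with white labels, 18 mm wide, 80 mm in diameter, on a black hub (22 mm across, 40 mm long) with a steel spindle 8 mm thick, 68 mm long. Loose. Origin at the spindle's middle, y along it; the roll may spin about y. Hanging, its top is 100 mm above the bench; grip it from above across its flat sides (18 mm).
- roll_b: Label roll, the second narrowest and smallest round: firm cream roll with white labels, 24 mm wide, 72 mm in diameter, on a black hub (22 mm across, 40 mm long) with a steel spindle 8 mm thick, 68 mm long. Loose. Origin at the spindle's middle, y along it; the roll may spin about y. Hanging, its top is 96 mm above the bench; grip it from above across its flat sides (24 mm).
- roll_c: Label roll, the second widest and largest round: firm cream roll with white labels, 32 mm wide, 88 mm in diameter, on a black hub (22 mm across, 40 mm long) with a steel spindle 8 mm thick, 68 mm long. Loose. Origin at the spindle's middle, y along it; the roll may spin about y. Hanging, its top is 104 mm above the bench; grip it from above across its flat sides (32 mm).
- roll_d: Label roll, the widest roll: firm cream roll with white labels, 40 mm wide, 76 mm in diameter, on a black hub (22 mm across, 40 mm long) with a steel spindle 8 mm thick, 68 mm long. Loose. Origin at the spindle's middle, y along it; the roll may spin about y. Hanging, its top is 98 mm above the bench; grip it from above across its flat sides (40 mm).
- holder_a: White holder on the used rack from which roll_a hangs at the start (the four look alike, stand in any order, fixed). Two notched cheeks 50 mm apart inside, tops 76 mm above the bench; holders are 80 mm apart. Origin at bench level under the notches, y along the spindle; the spindle's axis is 60 mm above the bench.
- holder_b: White holder on the used rack from which roll_b hangs at the start (the four look alike, stand in any order, fixed). Two notched cheeks 50 mm apart inside, tops 76 mm above the bench; holders are 80 mm apart. Origin at bench level under the notches, y along the spindle; the spindle's axis is 60 mm above the bench.
- holder_c: White holder on the used rack from which roll_c hangs at the start (the four look alike, stand in any order, fixed). Two notched cheeks 50 mm apart inside, tops 76 mm above the bench; holders are 80 mm apart. Origin at bench level under the notches, y along the spindle; the spindle's axis is 60 mm above the bench.
- holder_d: White holder on the used rack from which roll_d hangs at the start (the four look alike, stand in any order, fixed). Two notched cheeks 50 mm apart inside, tops 76 mm above the bench; holders are 80 mm apart. Origin at bench level under the notches, y along the spindle; the spindle's axis is 60 mm above the bench.
- used_rack: Wooden base board 104 x 336 x 8 mm of the used rack, fixed, with the four holders on it at y = +120, +40, -40, -120 mm. Origin in the middle of its underside, at bench level; +y is to the left along the row, +x to the back.
- clean_stand: Empty stainless label stand, 116 x 330 mm, fixed, tear bar in front. Origin at bench level under its middle; +y left along the row, +x to the back. Four equal bays at y = +120, +40, -40, -120 mm, x = 0: two notched cheeks 50 mm apart inside, tops 76 mm above the bench, notches 26 mm wide at the mouth, 10 mm at the bottom; a seated spindle lies along y, its axis 60 mm above the bench.
Things that resemble listed ones, but are neither listed nor needed, are in the scene too. Leave any blue or green look-alike of the roll_d alone. What is shaped like the roll_c but green is not meant.

How it is judged:
At the end, for the whole second after the job is handed in: All four rolls hang in the clean stand in the same left-to-right order as on the used rack, each within 10 mm of its bay's middle along the row, 5 mm across it, 4 mm of seated height, spindle within 0.1 rad of the stand's row; released and at rest (((y of holder_a in the frame of used_rack between 0.1 and 0.14 m and y of roll_a in the frame of clean_stand between 0.11 and 0.13 m) or (y of holder_a in the frame of used_rack between 0.02 and 0.06 m and y of roll_a in the frame of clean_stand between 0.03 and 0.05 m) or (y of holder_a in the frame of used_rack between -0.06 and -0.02 m and y of roll_a in the frame of clean_stand between -0.05 and -0.03 m) or (y of holder_a in the frame of used_rack between -0.14 and -0.1 m and y of roll_a in the frame of clean_stand between -0.13 and -0.11 m)) and x of roll_a in the frame of clean_stand between -0.005 and 0.005 m and z of roll_a in the frame of clean_stand between 0.056 and 0.064 m and angle between the y axis of each of roll_a, roll_b, roll_c, roll_d and the y axis of clean_stand, either way round below 0.1 rad and linear speed of each of roll_a, roll_b, roll_c, roll_d below 0.02 m/s and angular speed of each of roll_a, roll_b, roll_c, roll_d below 0.3 rad/s and ((y of holder_b in the frame of used_rack between 0.1 and 0.14 m and y of roll_b in the frame of clean_stand between 0.11 and 0.13 m) or (y of holder_b in the frame of used_rack between 0.02 and 0.06 m and y of roll_b in the frame of clean_stand between 0.03 and 0.05 m) or (y of holder_b in the frame of used_rack between -0.06 and -0.02 m and y of roll_b in the frame of clean_stand between -0.05 and -0.03 m) or (y of holder_b in the frame of used_rack between -0.14 and -0.1 m and y of roll_b in the frame of clean_stand between -0.13 and -0.11 m)) and x of roll_b in the frame of clean_stand between -0.005 and 0.005 m and z of roll_b in the frame of clean_stand between 0.056 and 0.064 m and ((y of holder_c in the frame of used_rack between 0.1 and 0.14 m and y of roll_c in the frame of clean_stand between 0.11 and 0.13 m) or (y of holder_c in the frame of used_rack between 0.02 and 0.06 m and y of roll_c in the frame of clean_stand between 0.03 and 0.05 m) or (y of holder_c in the frame of used_rack between -0.06 and -0.02 m and y of roll_c in the frame of clean_stand between -0.05 and -0.03 m) or (y of holder_c in the frame of used_rack between -0.14 and -0.1 m and y of roll_c in the frame of clean_stand between -0.13 and -0.11 m)) and x of roll_c in the frame of clean_stand between -0.005 and 0.005 m and z of roll_c in the frame of clean_stand between 0.056 and 0.064 m and ((y of holder_d in the frame of used_rack between 0.1 and 0.14 m and y of roll_d in the frame of clean_stand between 0.11 and 0.13 m) or (y of holder_d in the frame of used_rack between 0.02 and 0.06 m and y of roll_d in the frame of clean_stand between 0.03 and 0.05 m) or (y of holder_d in the frame of used_rack between -0.06 and -0.02 m and y of roll_d in the frame of clean_stand between -0.05 and -0.03 m) or (y of holder_d in the frame of used_rack between -0.14 and -0.1 m and y of roll_d in the frame of clean_stand between -0.13 and -0.11 m)) and x of roll_d in the frame of clean_stand between -0.005 and 0.005 m and z of roll_d in the frame of clean_stand between 0.056 and 0.064 m); the robot touches nothing.
It fails at once if a label roll is let go in mid-air, 3 cm or more above its seat ((height (world z) of roll_a above 0.09 m and contact force between the fingers and roll_a below 0.05 N and linear speed of roll_a above 0.4 m/s) or (height (world z) of roll_b above 0.09 m and contact force between the fingers and roll_b below 0.05 N and linear speed of roll_b above 0.4 m/s) or (height (world z) of roll_c above 0.09 m and contact force between the fingers and roll_c below 0.05 N and linear speed of roll_c above 0.4 m/s) or (height (world z) of roll_d above 0.09 m and contact force between the fingers and roll_d below 0.05 N and linear speed of roll_d above 0.4 m/s)).
It also fails if it takes over 102 s, if anything falls off the work surface, if the arm or the gripper's body presses on something with over 40 N, if the wrist force passes 120 N, or if a joint passes its speed limit or range.

## Robot

A 6-joint arm with a two-finger parallel gripper is mounted at the origin on a cart in front of the work surface, level with it; the furniture and walls round the work are solid. World frame = base frame: x ahead of the robot, y to its left, z up, the work surface at z = 0. Lengths are in m, angles in rad, forces in N, time in s.
With the tool pointing down it reaches from about 0.35 to 0.775 m from the base axis. Payload 7.3 kg.
Tool frame: the origin (TCP) lies at the very end of the fingers, on their centre line; the grasp point (between the pads) lies 19 mm behind it (pinch_z is the distance from the TCP to the grasp point, in m); z points along the fingers, y is the line along which they close (so a half turn about z gives the same grasp; the last joint's range is limited). The gripper opens to 92 mm and grips with 3 to 60 N. Pads are 19 mm wide; open, the fingers measure 130 mm over their backs; the gripper's body (75 mm by 190 mm) begins 47 mm behind the grasp point.
Start: joints at [1.096, 0.342, 1.524, -0, 1.275, -0.146], TCP at [0.17, 0.497, 0.194] pointing down, gripper open.
Joint ranges: [-2.53, 2.53], [-0.77, 2.02], [0.04, 2.7], [-1, 4.14], [0.28, 2.66], [-3.11, 3.11]. Speed limits (rad/s): [2.57, 2.57, 3.14, 3.14, 3.14, 3.14].

## Interface

Orientations are given as [roll, pitch, yaw] about the fixed x, y, z axes, in that order (R = Rz(yaw) Ry(pitch) Rx(roll)).
In Python, from cell import * gives the robot as it stands.
- The arm moves only by the tool arm_command, never from a script. Its arguments are lists of equal length, an entry for each row: "fingers": the gripper command: -1 is fully open, 1 is shut, values between are in proportion; "travel": the shift along the tool's x, y, z in m, a list of three; "dr": the turn, a rotation vector about the tool's x, y, z in degrees, a list of three. In form: {"fingers": [fingers, ...], "travel": [[x, y, z], ...], "dr": [[wx, wy, wz], ...]}. A call has 1 to 8 rows; each row is the pose to reach, as a shift and turn from the pose commanded when the call began, along the tool's axes at that moment; what a row does not reach only later rows make up. A row lasts 1/12 s, in which the tool goes at most 41.7 mm and 7.16 degrees, less where a joint would pass 70% of its speed; a pose out of reach is approached as far as the arm can. A call with a gripper value outside its range is refused whole. The fingers move at their own pace and stop on an object; "squeeze" is the grip in N (left out, the last holds). Time passes only in rows, so rows that repeat a pose let the fingers close. It gives the time, the measured TCP pose, the force, the opening and the grip force at its end, in the units of the state.
- observe(): the state, without advancing time (a new reading comes with each control period).
- read_camera(name): name is "scene" or "side" or "wrist"; returns a dict with "color" (400x640x3 uint8, blue, green, red), "z_map" (400x640 float32, m along the optical axis (not along the pixel's ray), 0 where there is no reading), "fx", "fy", "cx", "cy" (pixels), "k1" (the pictures are not rectified: a ray, as slopes to the right and down, at radius r is drawn at 1 + k1 r^2 times it, then the intrinsics apply), "R" (3x3) and "t" (3): a world point X has camera coordinates R X + t. Camera axes: x right, y down, z forward; pixel columns grow to the right and rows downward; lengths in m; the calibration is good to about 2 mm. A picture is of the moment at which its call begins.
- hand_in(): hands the job in; it is judged then, once.
The state is a dict: "time": time; "qpos": joint angles; "qvel": joint speeds; "joint_efforts": joint torques, N m; "tool_pos": TCP position; "tool_rot": TCP orientation; "contact_force": force on the tool from outside, world axes, zero at the start; "torque": the same for the moment, N m; "opening": finger opening in m; "grip_force": force on a finger pad.
Only numpy, scipy, OpenCV 4.12 (cv2) and the standard library are available. Lean on these libraries where they do the work, as an engineer would, in place of code of your own. Each camera call takes 0.05 s, during which the arm holds its last target. There are 200 camera calls.

## Working session

There is one attempt and no reset: what is moved stays moved. The work goes in short steps, Python scripts to look and compute and a tool call to move; the robot and the scene stay as the last step left them, time stands still between calls to the robot, and variables do not carry over. Pictures are saved under pics/ and viewed, at most 14 in all, crops included, and the job is handed in when it is done.

Besides the shell and the picture viewer there is one more tool, called after "Request:" as name(argument=value, ...) on one line, values as JSON. arm_command: Moves the arm, as the interface text tells. Its arguments: {"type":"object","properties":{"fingers":{"type":"array","items":{"type":"number"}},"travel":{"type":"array","items":{"type":"array","items":{"type":"number"}}},"dr":{"type":"array","items":{"type":"array","items":{"type":"number"}}},"squeeze":{"type":"number"}},"required":["fingers","travel","dr"]}

```bash
mkdir -p pics; cat > h.py <<'E'
from cell import *
import numpy as np, cv2
def world(c):
    "per-pixel world points from the depth map"
    h,w=c["z_map"].shape
    v,u=np.mgrid[0:h,0:w].astype(float)
    xd=(u-c["cx"])/c["fx"]; yd=(v-c["cy"])/c["fy"]
    x,y=xd.copy(),yd.copy()
    for _ in range(8):
        s=1+c["k1"]*(x*x+y*y); x,y=xd/s,yd/s
    P=np.dstack([x,y,np.ones_like(x)])*c["z_map"][...,None]
    W=(P-np.ravel(c["t"]))@np.asarray(c["R"])   # R^T (P-t)
    W[c["z_map"]<=0]=np.nan
    return W
E
python3 - <<'E'
from h import *
print(observe())
for n in ["scene","side","wrist"]:
    c=read_camera(n); cv2.imwrite(f"pics/{n}0.png",c["color"]); np.save(f"{n}0.npy",world(c))
    print(n,-np.asarray(c["R"]).T@np.ravel(c["t"]), np.asarray(c["R"])[2],c["k1"])
E
```

```text
{'time': 0.0, 'qpos': array([ 1.09598506e+00,  3.42673949e-01,  1.52504048e+00, -1.64009207e-05,
        1.27535335e+00, -1.46006532e-01]), 'qvel': array([ 3.04145486e-04,  6.70684784e-04,  5.22982499e-04, -3.14004707e-05,
        3.73245960e-05,  2.21992329e-03]), 'joint_efforts': array([ 1.36803224e-03, -4.31254506e+01, -2.44218206e+01,  7.18939933e-02,
        5.60230238e-02, -1.35536793e-04]), 'tool_pos': array([0.16930661, 0.49647164, 0.19286211]), 'tool_rot': array([-3.14013094e+00, -1.99097380e-04,  2.81279256e+00]), 'contact_force': array([-0.38131067, -0.07973672, -0.83416225]), 'torque': array([ 0.0180156 , -0.01769314,  0.07902711]), 'grip_force': 0.0, 'opening': 0.09189689477782892}
scene [-0.08149939 -0.91934777  0.57912058] [ 0.52124978  0.75320218 -0.40122954] -0.02673501364249618
side [-0.29123705 -0.21435593  0.59742664] [ 0.82194626  0.23809741 -0.51741082] -0.019199248898840466
wrist [0.09497426 0.5219404  0.38339217] [ 0.27688284 -0.0950106  -0.956195  ] -0.061239170889757874
```

View pics/scene0.png

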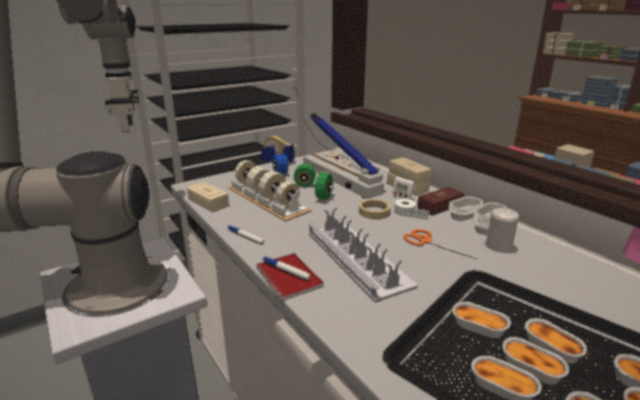

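View pics/side0.png

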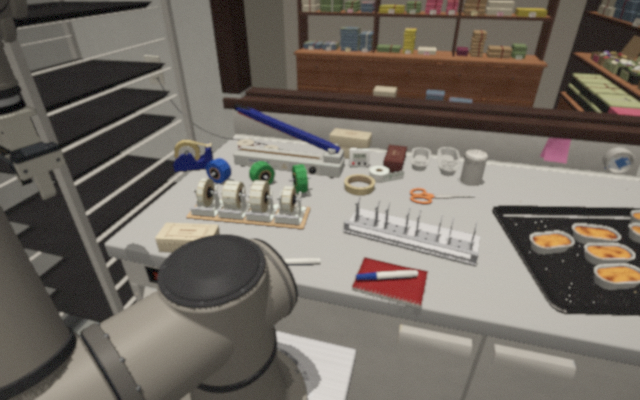

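View pics/wrist0.png

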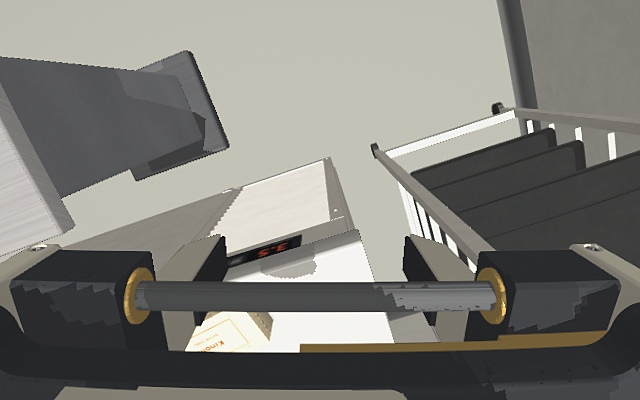

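The scene view shows the used rack around (270,190) and the stand around (360,258). In the side view they are at (250,205) and (410,230). I'll fuse both depth maps into a top-down map.

```bash
python3 - <<'E'
from h import *
# top-down: 1.25mm... x 0.2..0.8 (up), y 0.55..-0.35 (left->right)
S=800
out=[]
for n in ["side","scene"]:
    W=np.load(f"{n}0.npy"); I=cv2.imread(f"pics/{n}0.png")
    # upsample for density
    W=cv2.resize(W,None,fx=3,fy=3,interpolation=cv2.INTER_NEAREST) if 0 else W
    img=np.zeros((300,600,3),np.uint8)
    P=W.reshape(-1,3); C=I.reshape(-1,3)
    ok=np.isfinite(P).all(1)&(P[:,2]>-.02)&(P[:,2]<.13)&(P[:,0]>.25)&(P[:,0]<.75)&(P[:,1]<.6)&(P[:,1]>-.35)
    P,C=P[ok],C[ok]; o=np.argsort(P[:,2]);P,C=P[o],C[o]
    r=((.75-P[:,0])*600).astype(int); c=((.6-P[:,1])*630).astype(int)
    for rr,cc,k in zip(r,c,C): cv2.circle(img,(int(cc),int(rr)),1,tuple(int(t) for t in k),-1)
    out.append(img)
    b=P[(P[:,1]<.3)&(P[:,2]<.02)]; print(n,"bench z",np.percentile(b[:,2],[10,50,90]))
cv2.imwrite("pics/top.png",cv2.resize(np.vstack(out),(600,600)))
E
```

```text
side bench z [-0.00118464  0.0012193   0.01140159]
scene bench z [-0.00280552 -0.00074047  0.01010888]
```

View pics/top.png

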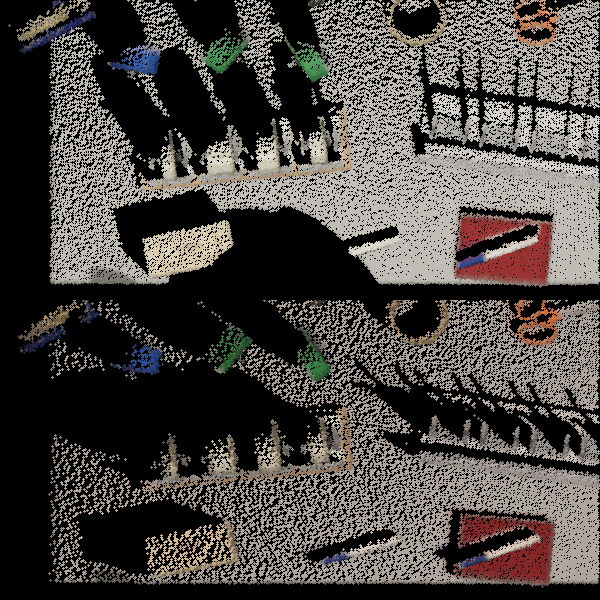

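The top-down map shows the used rack at yaw of about +0.1, with its front edge running from (143,187) to (350,168). The stand is at yaw of about −0.15, with its front left corner near (418,155). Next I'll fit both precisely.

```bash
python3 - <<'E'
from h import *
def pts(n):
    W=np.load(f"{n}0.npy"); I=cv2.imread(f"pics/{n}0.png"); ok=np.isfinite(W).all(2)
    return W[ok],I[ok].astype(int)
for n in ["side","scene"]:
    P,C=pts(n)
    # wooden board
    m=(C[:,2]-C[:,0]>35)&(C[:,2]-C[:,0]<140)&(P[:,2]<.016)&(P[:,2]>0.002)&(P[:,0]>.42)&(P[:,0]<.62)&(P[:,1]>.02)&(P[:,1]<.42)
    B=P[m]; r=cv2.minAreaRect((B[:,:2]*1000).astype(np.float32)); print(n,"board",len(B),r, "z",np.median(B[:,2]))
    # roll tops
    m=(P[:,2]>.082)&(P[:,2]<.112)&(P[:,0]>.45)&(P[:,0]<.58)&(P[:,1]>.02)&(P[:,1]<.42)
    R=P[m]; yaw=.1; u=np.array([-np.sin(yaw),np.cos(yaw)]); s=R[:,:2]@u
    o=np.argsort(-s); s=s[o];R=R[o]
    for g in np.split(np.arange(len(s)),np.where(-np.diff(s)>.01)[0]+1):
        if len(g)>5: print("  roll n%d s %.3f..%.3f  zmax %.3f  mean"%(len(g),s[g].min(),s[g].max(),np.percentile(R[g,2],97)),R[g].mean(0).round(3))
    # stand
    m=(P[:,2]>.006)&(P[:,2]<.09)&(P[:,0]>.38)&(P[:,0]<.62)&(P[:,1]>-.43)&(P[:,1]<-.04)
    Q=P[m]; r=cv2.minAreaRect((Q[:,:2]*1000).astype(np.float32)); print(n,"stand",len(Q),r)
    print(np.histogram(Q[:,2],bins=np.arange(.006,.09,.006)))
    m=(P[:,2]>.066)&(P[:,2]<.085)&(P[:,0]>.38)&(P[:,0]<.62)&(P[:,1]>-.43)&(P[:,1]<-.04); T=P[m]
    r=cv2.minAreaRect((T[:,:2]*1000).astype(np.float32)); print(" cheektops",len(T),r)
    u=np.array([np.sin(.15),np.cos(.15)]); s=np.sort(-(T[:,:2]@u))
    for g in np.split(np.arange(len(s)),np.where(np.diff(s)>.01)[0]+1):
        print("   ",len(g),s[g].mean().round(4),end='')
    print()
E
```

```text
side board 562 ((465.05999755859375, 203.5743408203125), (96.90240478515625, 344.5190124511719), 18.804033279418945) z 0.00854579034178872
  roll n141 s 0.274..0.293  zmax 0.101  mean [0.48  0.33  0.093]
  roll n222 s 0.180..0.222  zmax 0.100  mean [0.487 0.247 0.092]
  roll n244 s 0.108..0.142  zmax 0.105  mean [0.492 0.172 0.096]
  roll n126 s 0.032..0.057  zmax 0.097  mean [0.504 0.094 0.091]
side stand 4021 ((473.2348327636719, -225.03359985351562), (328.5452575683594, 209.9336395263672), 81.43238067626953)
(array([2381,  579,   74,   73,  329,  316,   36,   36,   51,   43,   51,
         51,    1]), array([0.006, 0.012, 0.018, 0.024, 0.03 , 0.036, 0.042, 0.048, 0.054,
       0.06 , 0.066, 0.072, 0.078, 0.084]))
 cheektops 103 ((514.2810668945312, -230.85414123535156), (294.87457275390625, 40.02096939086914), 80.86579132080078)
    15 0.006    14 0.0588    13 0.0859    12 0.139    12 0.1665    14 0.217    10 0.244    13 0.2974
scene board 338 ((501.1739807128906, 211.39208984375), (105.12394714355469, 338.521240234375), 5.858344554901123) z 0.0060991167286149305
  roll n89 s 0.269..0.292  zmax 0.099  mean [0.486 0.328 0.09 ]
  roll n120 s 0.176..0.221  zmax 0.097  mean [0.491 0.244 0.09 ]
  roll n179 s 0.105..0.144  zmax 0.103  mean [0.499 0.169 0.093]
  roll n98 s 0.030..0.057  zmax 0.095  mean [0.51  0.091 0.089]
scene stand 3950 ((472.76641845703125, -226.32205200195312), (333.3422546386719, 206.42477416992188), 82.11653900146484)
(array([1870,  245,  202,  190,  611,  180,  128,  132,  103,  111,  125,
         53,    0]), array([0.006, 0.012, 0.018, 0.024, 0.03 , 0.036, 0.042, 0.048, 0.054,
       0.06 , 0.066, 0.072, 0.078, 0.084]))
 cheektops 178 ((517.6691284179688, -231.94760131835938), (299.47247314453125, 41.83255386352539), 81.30857849121094)
    17 0.0072    20 0.0596    20 0.0871    21 0.1394    24 0.1664    24 0.2197    25 0.2466    27 0.2999
```

Left to right the rolls measure about 20, 43, 36 and 26 mm wide with tops at 100, 98, 104 and 96 mm, so the order is a, d, c, b. The rack sits at about (.501,.211) with yaw .102, and the stand at about (.516,-.231) with yaw -.155. I'll hover over the rack to refine this with the wrist camera.

```bash
cat >> h.py <<'E'
from scipy.spatial.transform import Rotation as Ro
RACK=[.501,.211,.102]; STAND=[.516,-.231,-.155]
def fw(f,x,y):
    c,s=np.cos(f[2]),np.sin(f[2]); return np.array([f[0]+c*x-s*y,f[1]+s*x+c*y])
def go(target,yaw,start=None):
    "travel, dr (deg) from measured (or given) pose to tool-down target at frame yaw (tool y along frame y)"
    if start is None:
        o=observe(); p,R=np.array(o["tool_pos"]),Ro.from_euler('xyz',o["tool_rot"])
    else: p,R=np.array(start[0]),Ro.from_euler('xyz',[np.pi,0,np.pi+start[1]])
    T=Ro.from_euler('xyz',[np.pi,0,np.pi+yaw])
    d=R.inv().apply(np.array(target)-p)
    return d.round(4), np.degrees((R.inv()*T).as_rotvec()).round(2)
E
python3 -c "
from h import *
print(go([*fw(RACK,.05,0),.25],.102))"
```

```text
(array([-0.4515, -0.1424, -0.0569]), array([-6.000e-02, -2.000e-02, -2.468e+01]))
```

Request:
arm_command(fingers=[-1,-1,-1,-1,-1,-1,-1,-1], travel=[[-0.05,-0.016,-0.03],[-0.4515,-0.1424,-0.0569],[-0.4515,-0.1424,-0.0569],[-0.4515,-0.1424,-0.0569],[-0.4515,-0.1424,-0.0569],[-0.4515,-0.1424,-0.0569],[-0.4515,-0.1424,-0.0569],[-0.4515,-0.1424,-0.0569]], dr=[[0,0,-3],[-0.06,-0.02,-24.68],[-0.06,-0.02,-24.68],[-0.06,-0.02,-24.68],[-0.06,-0.02,-24.68],[-0.06,-0.02,-24.68],[-0.06,-0.02,-24.68],[-0.06,-0.02,-24.68]])

```text
time: 0.82
tool_pos: [0.4222, 0.3105, 0.2371]
tool_rot: [3.141, 0.0, -3.04]
contact_force: [1.0, 1.0, 0.1]
opening: 0.0919
grip_force: 0.0
```

```bash
python3 -c "
from h import *
print(go([*fw(RACK,.05,0),.25],.102)); o=observe(); print(o['tool_pos'],o['contact_force'],o['time'])"
```

```text
(array([-0.1182, -0.107 , -0.013 ]), array([0.06, 0.02, 0.  ]))
[0.42221812 0.31051594 0.23711838] [0.97917598 1.00303974 0.10726447] 0.8167
```

Request:
arm_command(fingers=[-1,-1,-1,-1,-1,-1], travel=[[-0.04,-0.035,-0.005],[-0.08,-0.07,-0.01],[-0.11,-0.1,-0.012],[-0.11,-0.1,-0.012],[-0.11,-0.1,-0.012],[-0.11,-0.1,-0.012]], dr=[[0,0,0],[0,0,0],[0,0,0],[0,0,0],[0,0,0],[0,0,0]])

```text
time: 1.32
tool_pos: [0.5411, 0.2228, 0.2481]
tool_rot: [3.141, -0.001, -3.042]
contact_force: [-0.1, 0.2, 0.4]
opening: 0.0918
grip_force: 0.0
```

```bash
python3 - <<'E'
from h import *
c=read_camera("wrist"); cv2.imwrite("pics/w1.png",c["color"]); np.save("w1.npy",world(c))
o=observe(); print(o["tool_pos"],o["time"],go([*fw(RACK,.05,0),.25],.102))
E
```

```text
[0.54019357 0.22371314 0.24838271] 1.3667 (array([-0.0097, -0.0086, -0.0016]), array([ 0.07, -0.06, -0.05]))
```

View pics/w1.png

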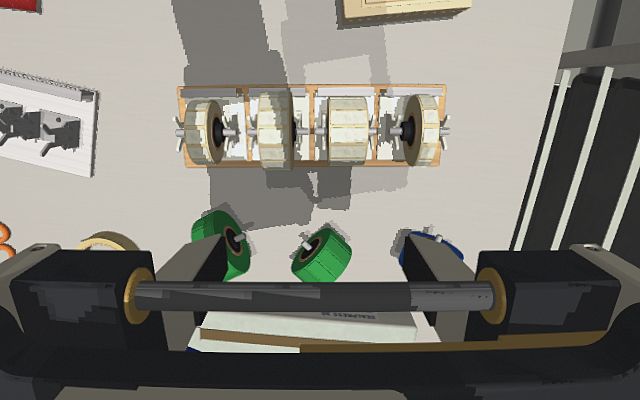

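The wrist view shows the board with four rolls at row 130: a at column 422, d at 348, c at 275 and b at 205 (image right is world left). The green and blue decoys sit behind them. Now I'll measure.

```bash
python3 - <<'E'
from h import *
W=np.load("w1.npy"); I=cv2.imread("pics/w1.png").astype(int); ok=np.isfinite(W).all(2); P,C=W[ok],I[ok]
m=(C[:,2]-C[:,0]>35)&(abs(P[:,2]-.008)<.006)&(P[:,0]>.4)&(P[:,0]<.62)&(P[:,1]>.0)&(P[:,1]<.42)
B=P[m]; r=cv2.minAreaRect((B[:,:2]*1000).astype(np.float32)); print("board",len(B),r,np.median(B[:,2]))
u=np.array([-np.sin(.102),np.cos(.102)]);v=np.array([u[1],-u[0]]); c0=np.array(RACK[:2])
m=(P[:,2]>.082)&(P[:,2]<.115)&(P[:,0]>.43)&(P[:,0]<.6)&(P[:,1]>.02)&(P[:,1]<.42)
R=P[m]; s=(R[:,:2]-c0)@u; x=(R[:,:2]-c0)@v; o=np.argsort(-s); s,x,R=s[o],x[o],R[o]
for g in np.split(np.arange(len(s)),np.where(-np.diff(s)>.008)[0]+1):
    if len(g)>20:
        a,b=np.percentile(s[g],[1,99]); zt=np.percentile(R[g,2],98); t=R[g,2]>zt-.004
        print("roll n%d w %.1f mid %.4f x %.4f (top %.4f) zmax %.4f xrange"%(len(g),1e3*(b-a),(a+b)/2,x[g].mean(),x[g][t].mean(),zt),np.percentile(x[g],[1,99]).round(4), "bench",)
m=(P[:,0]>.38)&(P[:,0]<.42)&(P[:,1]>.1)&(P[:,1]<.25);print(np.median(P[m,2]))
E
```

```text
board 3088 ((503.8397216796875, 214.85105895996094), (103.69989776611328, 335.3710021972656), 6.158237457275391) 0.0070317822173246464
roll n1270 w 18.5 mid 0.1235 x 0.0003 (top 0.0021) zmax 0.0999 xrange [-0.0293  0.0333] bench
roll n2265 w 39.7 mid 0.0411 x 0.0014 (top 0.0023) zmax 0.0977 xrange [-0.0258  0.0324] bench
roll n2280 w 31.4 mid -0.0339 x 0.0012 (top 0.0030) zmax 0.1036 xrange [-0.0328  0.0395] bench
roll n1289 w 23.6 mid -0.1143 x 0.0024 (top 0.0037) zmax 0.0957 xrange [-0.0236  0.0306] bench
-0.0007093002988728953
```

```bash
sed -i 's/^RACK=.*/RACK=[.5038,.2149,.1075]; STAND=[.516,-.231,-.155]/' h.py
python3 -c "
from h import *
t=fw(RACK,0,-.118); print(t,go([*t,.14],.1075))"
```

```text
[0.51646058 0.09758116] (array([ 0.0362, -0.1232,  0.1083]), array([ 0.07, -0.06, -0.37]))
```

Request:
arm_command(fingers=[0.13,0.13,0.13,0.13,0.13,0.13,0.13,0.13], travel=[[0.008,-0.025,0.02],[0.018,-0.05,0.045],[0.027,-0.078,0.07],[0.034,-0.105,0.095],[0.036,-0.12,0.105],[0.0362,-0.1232,0.1083],[0.0362,-0.1232,0.1083],[0.0362,-0.1232,0.1083]], dr=[[0.07,-0.06,-0.37],[0.07,-0.06,-0.37],[0.07,-0.06,-0.37],[0.07,-0.06,-0.37],[0.07,-0.06,-0.37],[0.07,-0.06,-0.37],[0.07,-0.06,-0.37],[0.07,-0.06,-0.37]], squeeze=30)

```text
time: 2.03
tool_pos: [0.5174, 0.0991, 0.1415]
tool_rot: [3.141, 0.003, -3.032]
contact_force: [0.1, -0.5, 0.6]
opening: 0.0433
grip_force: 0.0
```

```bash
python3 - <<'E'
from h import *
t=fw(RACK,0,-.118); print(go([*t,.079],.1075))
c=read_camera("wrist"); cv2.imwrite("pics/w2.png",c["color"])
W=world(c); ok=np.isfinite(W).all(2); P=W[ok]
f=np.array(RACK); u=np.array([-np.sin(f[2]),np.cos(f[2])]);v=np.array([u[1],-u[0]])
d=P[:,:2]-f[:2]; s=d@u;x=d@v
m=(P[:,2]>.084)&(P[:,2]<.11)&(abs(s+.118)<.03)&(abs(x)<.04)
print(m.sum(),np.percentile(s[m],[1,99]),np.percentile(x[m],[1,99]),np.percentile(P[m,2],98))
print(observe()["opening"])
E
```

```text
(array([ 0.0013, -0.0014,  0.0625]), array([0.02, 0.18, 0.11]))
1961 [-0.13018207 -0.10709564] [-0.02488762  0.02337309] 0.09576553012633643
0.04139889108013911
```

View pics/w2.png

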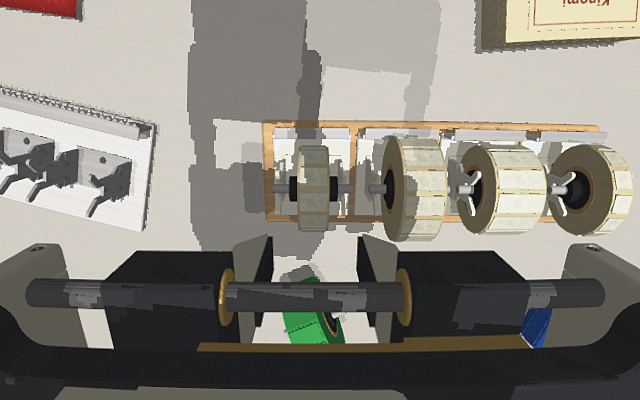

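The narrow roll under the fingers, at (318,188), is b. It measures 23 mm wide at s=-.1186 and x≈0, so it's aligned. Descending and gripping.

Request:
arm_command(fingers=[0.13,0.13,0.13,0.13,0.13,0.13], travel=[[0.001,-0.001,0.015],[0.001,-0.001,0.032],[0.001,-0.001,0.05],[0.001,-0.001,0.06],[0.001,-0.001,0.062],[0.001,-0.001,0.062]], dr=[[0,0.15,0],[0,0.15,0],[0,0.15,0],[0,0.15,0],[0,0.15,0],[0,0.15,0]])

```text
time: 2.58
tool_pos: [0.5165, 0.0973, 0.0787]
tool_rot: [-3.142, -0.001, -3.032]
contact_force: [-0.3, 0.7, 0.2]
opening: 0.04
grip_force: 0.0
```

Request:
arm_command(fingers=[0.6,1,1,1,1,1], travel=[[0,0,0],[0,0,0],[0,0,0],[0,0,0],[0,0,0],[0,0,0]], dr=[[0,0,0],[0,0,0],[0,0,0],[0,0,0],[0,0,0],[0,0,0]], squeeze=30)

```text
time: 3.08
tool_pos: [0.5165, 0.0965, 0.0788]
tool_rot: [-3.141, -0.001, -3.033]
contact_force: [0.3, 0.2, 0.0]
opening: 0.0045
grip_force: 0.0
```

Request:
arm_command(fingers=[1,1,1,1,1,1], travel=[[0,0,0],[0,0,-0.003],[0,0,-0.008],[0,0,-0.014],[0,0,-0.02],[0,0,-0.02]], dr=[[0,0,0],[0,0,0],[0,0,0],[0,0,0],[0,0,0],[0,0,0]])

```text
time: 3.58
tool_pos: [0.5175, 0.0966, 0.1003]
tool_rot: [-3.141, 0.002, -3.033]
contact_force: [0.8, -0.2, 0.7]
opening: 0.0004
grip_force: 0.0
```

The fingers closed on nothing, so I'll look.

```bash
python3 - <<'E'
from h import *
c=read_camera("wrist"); a=c["color"]
s=read_camera("side"); b=cv2.resize(s["color"][150:250,170:330],(640,400))
cv2.imwrite("pics/w3.png",cv2.resize(np.vstack([a,b]),(480,600)))
np.save("w3.npy",world(c)); np.save("s3.npy",world(s))
W=world(c); ok=np.isfinite(W).all(2); P=W[ok]
f=np.array(RACK); u=np.array([-np.sin(f[2]),np.cos(f[2])]);v=np.array([u[1],-u[0]])
d=P[:,:2]-f[:2]; q=d@u;x=d@v
m=(P[:,2]>.08)&(P[:,2]<.11)&(abs(q+.118)<.03)&(abs(x)<.05)
print(m.sum(),np.percentile(q[m],[1,50,99]),np.percentile(x[m],[1,50,99]),np.percentile(P[m,2],98))
E
```

```text
2410 [-0.13016426 -0.11865368 -0.10680753] [-0.02907715 -0.01210047  0.00902503] 0.09576798566985567
```

View pics/w3.png

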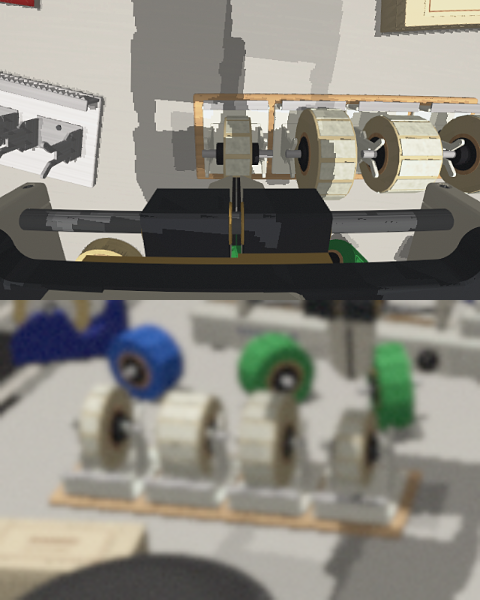

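```bash
python3 - <<'E'
from h import *
c=read_camera("wrist"); W=world(c); o=observe(); p=np.array(o["tool_pos"]); print(p,o["tool_rot"])
R=Ro.from_euler('xyz',o["tool_rot"]).as_matrix()
def proj(X):
    q=np.asarray(c["R"])@X+np.ravel(c["t"]); a=q[:2]/q[2]; a=a*(1+c["k1"]*(a@a)); return a[0]*c["fx"]+c["cx"],a[1]*c["fy"]+c["cy"],q[2]
print("tcp pix",proj(p),"40mm up",proj(p-R[:,2]*.04))
for v in range(215,290,6): print(v,[W[v,u].round(3).tolist() for u in (306,314,320)])
s=read_camera("side"); W=world(s); I=s["color"]
c=s;print("side tcp pix",proj(p), proj(p-R[:,2]*.04))
cv2.imwrite("pics/s4.png",cv2.resize(I[120:240,200:360],(800,600),interpolation=cv2.INTER_CUBIC))
E
```

```text
[0.51648861 0.09655651 0.09875479] [-3.14134558e+00 -5.96105709e-04 -3.03315458e+00]
tcp pix (np.float64(315.34794260866573), np.float64(227.10035249490022), np.float64(0.20543740790488685)) 40mm up (np.float64(315.53422175834936), np.float64(257.8996783186067), np.float64(0.16720244398246073))
215 [[0.511, 0.09, 0.095], [0.51, 0.095, 0.095], [0.51, 0.099, 0.095]]
221 [[0.515, 0.091, 0.093], [nan, nan, nan], [0.514, 0.099, 0.095]]
227 [[0.518, 0.091, 0.095], [0.518, 0.096, 0.094], [0.517, 0.1, 0.096]]
233 [[0.523, 0.091, 0.095], [0.523, 0.096, 0.094], [0.522, 0.1, 0.094]]
239 [[0.507, 0.091, 0.138], [0.508, 0.095, 0.135], [0.506, 0.098, 0.139]]
245 [[0.507, 0.091, 0.145], [0.508, 0.095, 0.142], [0.506, 0.098, 0.145]]
251 [[0.507, 0.091, 0.151], [0.508, 0.095, 0.148], [0.508, 0.098, 0.149]]
257 [[0.507, 0.091, 0.157], [0.508, 0.095, 0.155], [0.508, 0.098, 0.154]]
263 [[0.507, 0.091, 0.163], [0.508, 0.095, 0.16], [0.508, 0.097, 0.16]]
269 [[0.485, 0.09, 0.207], [0.51, 0.095, 0.161], [0.508, 0.097, 0.165]]
275 [[0.483, 0.09, 0.213], [0.512, 0.095, 0.163], [0.507, 0.097, 0.171]]
281 [[0.484, 0.09, 0.214], [0.514, 0.096, 0.164], [0.508, 0.097, 0.174]]
287 [[0.485, 0.09, 0.216], [0.487, 0.093, 0.213], [0.486, 0.094, 0.213]]
side tcp pix (np.float64(288.2880350261516), np.float64(186.6357222000032), np.float64(0.995952749574333)) (np.float64(287.5187902386814), np.float64(173.32530140563497), np.float64(0.9752778790649782))
```

View pics/s4.png

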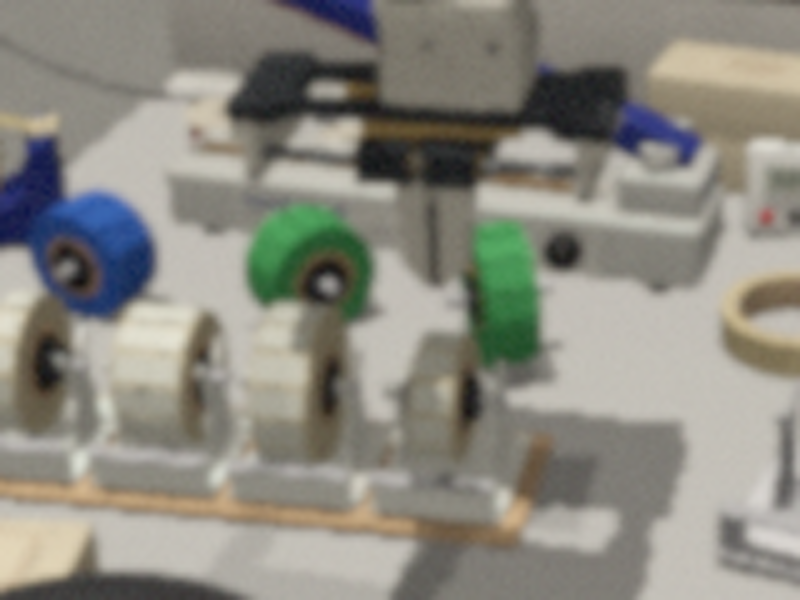

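The side view puts the fingertip at full-image pixel (287,177), well above the roll, while the reported TCP projects to row 187. The real fingertips end about 35 mm above the reported TCP. I'll check this from the open-gripper view as well.

```bash
python3 - <<'E'
from h import *
W=np.load("w1.npy"); p=np.array([.5402,.2237,.2484])
for name,W,p,yaw in (("open",np.load("w1.npy"),np.array([.5402,.2237,.2484]),.1),("closed",np.load("w3.npy"),np.array([.5165,.0966,.0990]),.1085)):
    T=Ro.from_euler('xyz',[np.pi,0,np.pi+yaw]); L=T.inv().apply(np.nan_to_num(W,nan=9).reshape(-1,3)-p)
    m=(L[:,2]<-.02)&(L[:,2]>-.1)&(abs(L[:,0])<.025)&(abs(L[:,1])<.075)
    Q=L[m]; print(name,m.sum())
    for sgn in (1,-1):
        q=Q[Q[:,1]*sgn>-.0]; 
        print(" tip z", np.sort(q[:,2])[::-1][[0,5,20,50]].round(4)); t=q[q[:,2]>np.percentile(q[:,2],90)]; print("  near tip x",np.percentile(t[:,0],[2,98]).round(4),"y",np.percentile(t[:,1],[2,98]).round(4))
s=read_camera("side"); Ws=world(s)
for v in range(160,186,2): print(v,[Ws[v,u].round(3).tolist() for u in (284,287,290)])
E
```

```text
open 6938
 tip z [-0.0314 -0.0324 -0.033  -0.0343]
  near tip x [-0.0102  0.0098] y [0.0443 0.0546]
 tip z [-0.0318 -0.0322 -0.0329 -0.0339]
  near tip x [-0.0102  0.0097] y [-0.0579 -0.0469]
closed 1638
 tip z [-0.0324 -0.0344 -0.0362 -0.0385]
  near tip x [0.0074 0.0099] y [0.0001 0.0089]
 tip z [-0.0323 -0.0344 -0.0357 -0.0383]
  near tip x [0.0076 0.0098] y [-0.0093 -0.0003]
160 [[0.506, 0.1, 0.182], [0.506, 0.092, 0.183], [0.508, 0.085, 0.182]]
162 [[0.505, 0.1, 0.177], [0.506, 0.092, 0.177], [0.505, 0.084, 0.179]]
164 [[0.503, 0.099, 0.172], [0.508, 0.093, 0.17], [0.508, 0.085, 0.171]]
166 [[0.504, 0.1, 0.166], [0.508, 0.094, 0.165], [0.505, 0.084, 0.167]]
168 [[0.506, 0.101, 0.159], [0.506, 0.093, 0.16], [0.507, 0.085, 0.161]]
170 [[0.506, 0.102, 0.153], [0.509, 0.095, 0.152], [0.508, 0.086, 0.154]]
172 [[0.503, 0.101, 0.149], [0.506, 0.094, 0.149], [0.506, 0.086, 0.149]]
174 [[0.503, 0.101, 0.143], [0.507, 0.094, 0.142], [0.505, 0.086, 0.144]]
176 [[0.504, 0.102, 0.136], [0.506, 0.094, 0.136], [0.509, 0.087, 0.136]]
178 [[0.722, 0.189, 0.003], [0.725, 0.18, 0.003], [0.728, 0.17, 0.002]]
180 [[0.715, 0.187, -0.001], [0.714, 0.176, 0.002], [0.642, 0.138, 0.046]]
182 [[0.698, 0.18, 0.002], [0.703, 0.172, 0.001], [0.705, 0.162, 0.001]]
184 [[0.688, 0.177, 0.0], [0.689, 0.167, 0.001], [0.693, 0.158, 0.001]]
```

Both cameras agree that the true fingertips lie 32 mm behind the reported TCP, and x and y are correct. For a tip height of .079 I'll command a reported z of .047. Reopening and descending.

Request:
arm_command(fingers=[0.13,0.13,0.13,0.13,0.13,0.13,0.13,0.13], travel=[[0,0.0005,0],[0,0.0005,0],[0,0.0005,0],[0,0.0005,0.012],[0,0.0005,0.027],[0,0.0005,0.041],[0,0.0005,0.05],[0,0.0005,0.051]], dr=[[0,0,0],[0,0,0],[0,0,0],[0,0,0],[0,0,0],[0,0,0],[0,0,0],[0,0,0]], squeeze=30)

```text
time: 4.5
tool_pos: [0.5151, 0.097, 0.0459]
tool_rot: [3.142, -0.004, -3.033]
contact_force: [0.4, -1.1, -0.0]
opening: 0.0399
grip_force: 0.0
```

Request:
arm_command(fingers=[0.13,0.6,1,1,1,1], travel=[[0,0,0],[0,0,0],[0,0,0],[0,0,0],[0,0,0],[0,0,0]], dr=[[0,0,0],[0,0,0],[0,0,0],[0,0,0],[0,0,0],[0,0,0]])

```text
time: 5.0
tool_pos: [0.5168, 0.097, 0.0482]
tool_rot: [-3.141, 0.0, -3.033]
contact_force: [-0.5, -0.2, 2.7]
opening: 0.0237
grip_force: 30.0
```

Request:
arm_command(fingers=[1,1,1,1,1,1,1,1], travel=[[0,0,-0.003],[0,0,-0.009],[0,0,-0.018],[0,0,-0.032],[0,0,-0.05],[0,0,-0.068],[0,0,-0.082],[0,0,-0.09]], dr=[[0,0,0],[0,0,0],[0,0,0],[0,0,0],[0,0,0],[0,0,0],[0,0,0],[0,0,0]])

```text
time: 5.67
tool_pos: [0.5173, 0.0972, 0.1401]
tool_rot: [-3.141, 0.002, -3.033]
contact_force: [0.9, -0.4, -0.9]
opening: 0.024
grip_force: 30.0
```

```bash
python3 - <<'E'
from h import *
o=observe(); print(o["tool_pos"],o["opening"],o["grip_force"],o["contact_force"])
t=fw(STAND,.06,-.06); print(t,go([*t,.17],STAND[2]))
E
```

```text
[0.51729297 0.0971573  0.14013804] 0.024034729991033097 29.999579787254333 [ 0.8958218  -0.36051855 -0.91306068]
[ 0.56601789 -0.2995435 ] (array([-0.0056, -0.3997, -0.0297]), array([-1.00e-02,  1.30e-01,  1.51e+01]))
```

Request:
arm_command(fingers=[1,1,1,1,1,1,1,1], travel=[[0,-0.008,-0.002],[0,-0.025,-0.006],[-0.001,-0.055,-0.012],[-0.002,-0.088,-0.018],[-0.003,-0.12,-0.024],[-0.004,-0.152,-0.028],[-0.005,-0.184,-0.03],[-0.005,-0.215,-0.03]], dr=[[0,0,0],[0,0,0],[0,0,0],[0,0,0],[0,0,0],[0,0,0],[0,0,0],[0,0,0]])

```text
time: 6.33
tool_pos: [0.5445, -0.1184, 0.1675]
tool_rot: [-3.141, -0.001, -3.034]
contact_force: [0.5, -0.5, -1.2]
opening: 0.0238
grip_force: 30.0
```

Request:
arm_command(fingers=[1,1,1,1,1,1,1,1], travel=[[0,-0.03,0],[0,-0.06,0],[0,-0.09,0],[0,-0.12,0],[0,-0.148,0],[0,-0.17,0],[0,-0.182,0],[0,-0.185,0]], dr=[[0,0,1],[0,0,3],[0,0,5.5],[0,0,8],[0,0,11],[0,0,13.5],[0,0,14.8],[0,0,15.1]])

```text
time: 7.0
tool_pos: [0.5639, -0.3023, 0.1665]
tool_rot: [-3.141, -0.002, 2.983]
contact_force: [0.2, 0.4, -1.8]
opening: 0.0238
grip_force: 30.0
```

```bash
python3 - <<'E'
from h import *
o=observe(); print(o["tool_pos"],o["tool_rot"],o["opening"],o["grip_force"],o["time"])
c=read_camera("wrist"); W=world(c); I=c["color"]; cv2.imwrite("pics/w5.png",I); np.save("w5.npy",W)
ok=np.isfinite(W).all(2)
f=np.array(STAND)
ok&=(W[...,2]>.005)&(W[...,2]<.086)
P=W[ok];u=np.array([-np.sin(f[2]),np.cos(f[2])]);v=np.array([u[1],-u[0]])
d=P[:,:2]-f[:2]; s=d@u;x=d@v
for lo,hi in((.005,.02),(.02,.045),(.066,.082)):
    m=(P[:,2]>lo)&(P[:,2]<hi)&(abs(s)<.185)&(abs(x)<.08)
    print(lo,m.sum(),cv2.minAreaRect((P[m,:2]*1000).astype(np.float32)),np.percentile(s[m],[.5,99.5]).round(4),np.percentile(x[m],[.5,99.5]).round(4))
ss=np.sort(s[m])
for g in np.split(np.arange(len(ss)),np.where(np.diff(ss)>.008)[0]+1):
    if len(g)>8: print(len(g),np.percentile(ss[g],[1,99]).round(4))
E
```

```text
[ 0.56387887 -0.30226438  0.16645718] [-3.14140970e+00 -2.39814072e-03  2.98339049e+00] 0.023828092633428565 29.999794363975525 7.0
0.005 28960 ((522.75537109375, -232.4796142578125), (331.05548095703125, 106.6124496459961), 81.66194152832031) [-0.1627  0.161 ] [-0.046   0.0588]
0.02 7717 ((496.2122497558594, -228.53634643554688), (328.1302185058594, 78.47432708740234), 81.70811462402344) [-0.1621  0.1598] [-0.0592  0.018 ]
0.066 1276 ((517.6392211914062, -231.7594451904297), (296.37396240234375, 38.27326583862305), 81.77764129638672) [-0.1484  0.1474] [-0.0182  0.0208]
153 [-0.1487 -0.1449]
132 [-0.0957 -0.0925]
102 [-0.0686 -0.066 ]
142 [-0.0156 -0.0125]
157 [0.0108 0.0148]
195 [0.0637 0.0677]
182 [0.0906 0.0946]
213 [0.1433 0.1476]
```

View pics/w5.png

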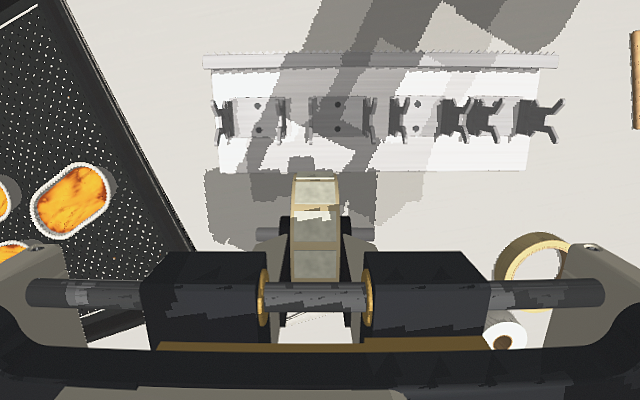

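The stand is clear in view, and roll b is held level. The refined stand pose is (.5173,-.2317), yaw -.1445, with all four bay centres consistent to 1 mm.

```bash
sed -i 's/STAND=\[.*/STAND=[.5173,-.2317,-.1445]/' h.py
python3 -c "
from h import *
t=fw(STAND,0,-.12); print(t,go([*t,.10],STAND[2]))"
```

```text
[ 0.50002028 -0.35044936] (array([ 0.0554, -0.0587,  0.0668]), array([ 0.01, -0.13, -0.7 ]))
```

Request:
arm_command(fingers=[1,1,1,1,1,1,1,1], travel=[[0.012,-0.012,0],[0.028,-0.03,0],[0.045,-0.047,0.005],[0.053,-0.056,0.02],[0.0554,-0.0587,0.038],[0.0554,-0.0587,0.055],[0.0554,-0.0587,0.065],[0.0554,-0.0587,0.0668]], dr=[[0,-0.13,-0.7],[0,-0.13,-0.7],[0,-0.13,-0.7],[0,-0.13,-0.7],[0,-0.13,-0.7],[0,-0.13,-0.7],[0,-0.13,-0.7],[0,-0.13,-0.7]])

```text
time: 7.72
tool_pos: [0.5, -0.3473, 0.0989]
tool_rot: [3.139, -0.002, 3.0]
contact_force: [-0.7, -0.2, -1.0]
opening: 0.0238
grip_force: 30.0
```

```bash
python3 - <<'E'
from h import *
o=observe(); print(o["tool_pos"],o["opening"],o["contact_force"])
t=fw(STAND,0,-.12); print(t,go([*t,.048],STAND[2]))
c=read_camera("wrist"); W=world(c); ok=np.isfinite(W).all(2); P=W[ok]
f=np.array(STAND);u=np.array([-np.sin(f[2]),np.cos(f[2])]);v=np.array([u[1],-u[0]])
d=P[:,:2]-f[:2]; s=d@u;x=d@v
# held roll: rim between tip and roll top
m=(P[:,2]>.124)&(P[:,2]<.155)&(abs(s+.12)<.02)&(x>-.05)&(x<-.011)
print("held",m.sum(),np.percentile(s[m],[1,99]).round(4),np.percentile(x[m],[1]),np.percentile(P[m,2],98))
# far front extent of roll per height
for z in (.1,.11,.12,.13,.14):
    k=(abs(P[:,2]-z)<.002)&(abs(s+.12)<.012)&(abs(x)<.05); print(z,k.sum(),x[k].min() if k.any() else None)
# spindle ends (beyond hub): |s+.12| 22..34
for sg in (1,-1):
    k=(P[:,2]>.09)&(P[:,2]<.13)&(sg*(s+.12)>.022)&(sg*(s+.12)<.036)&(abs(x)<.02); print("spindle",k.sum(),np.median(P[k,2]) if k.any() else 0,np.median(x[k]) if k.any() else 0,(s[k]+.12).min() if k.any() else 0,(s[k]+.12).max() if k.any() else 0)
E
```

```text
[ 0.50003781 -0.34731404  0.09892109] 0.023775296977815157 [-0.69809764 -0.220972   -1.03280468]
[ 0.50002028 -0.35044936] (array([-0.0005, -0.0032,  0.0509]), array([ 0.13, -0.12,  0.19]))
held 2796 [-0.1291 -0.1056] [-0.03360456] 0.14431203134942144
0.1 0 None
0.11 62 -0.03684928878789509
0.12 96 -0.036767768323798494
0.13 305 -0.03251990132350058
0.14 788 -0.025194719042672866
spindle 281 0.11296705680475638 -0.0030556856708088076 0.022015162850598874 0.03596969015309209
spindle 210 0.11267805001263186 -0.0023654325285005985 -0.03117332036114004 -0.022036923149695187
```

Request:
arm_command(fingers=[1,1,1,1,1,1,1,1], travel=[[0,-0.003,0.006],[0,-0.003,0.016],[0,-0.003,0.027],[0,-0.003,0.037],[0,-0.003,0.043],[0,-0.003,0.047],[0,-0.003,0.049],[0,-0.003,0.05]], dr=[[0.1,0,0.2],[0.1,0,0.2],[0.1,0,0.2],[0.1,0,0.2],[0.1,0,0.2],[0.1,0,0.2],[0.1,0,0.2],[0.1,0,0.2]])

```text
time: 8.43
tool_pos: [0.5004, -0.3525, 0.0506]
tool_rot: [-3.14, 0.001, 2.995]
contact_force: [0.2, 0.6, -1.0]
opening: 0.0239
grip_force: 30.0
```

Request:
arm_command(fingers=[1,1,1], travel=[[0,0,0.0005],[0,0,0.001],[0,0,0.001]], dr=[[0,0,0],[0,0,0],[0,0,0]])

```text
time: 8.68
tool_pos: [0.5006, -0.3527, 0.0503]
tool_rot: [-3.139, 0.002, 2.995]
contact_force: [0.6, -1.1, -0.8]
opening: 0.0237
grip_force: 30.0
```

Request:
arm_command(fingers=[1,1,1,1], travel=[[0,0.001,0.001],[0,0.0015,0.002],[0,0.0015,0.0025],[0,0.0015,0.0025]], dr=[[0,0,0],[0,0,0],[0,0,0],[0,0,0]])

```text
time: 9.02
tool_pos: [0.501, -0.3512, 0.0482]
tool_rot: [-3.139, 0.002, 2.995]
contact_force: [0.3, -0.2, 4.6]
opening: 0.0233
grip_force: 30.0
```

```bash
python3 - <<'E'
from h import *
for i in range(3):
    c=read_camera("wrist"); o=observe(); print(o["tool_pos"],o["contact_force"])
W=world(c); ok=np.isfinite(W).all(2); P=W[ok]
f=np.array(STAND);u=np.array([-np.sin(f[2]),np.cos(f[2])]);v=np.array([u[1],-u[0]])
d=P[:,:2]-f[:2]; s=d@u;x=d@v
m=(P[:,2]>.075)&(P[:,2]<.11)&(abs(s+.12)<.02)&(x>-.05)&(x<-.011)
print("roll",m.sum(),np.percentile(s[m],[1,99]).round(4),x[m].min(),P[m,2].max())
m=(P[:,2]>.05)&(P[:,2]<.11)&(abs(s+.12)<.012)&(abs(x)<.05); A=np.c_[x[m],P[m,2]]
# circle fit
M=np.c_[2*A,np.ones(len(A))]; k=np.linalg.lstsq(M,(A**2).sum(1),rcond=None)[0]; print("axis x,z",k[:2],"r",np.sqrt(k[2]+k[0]**2+k[1]**2))
E
```

```text
[ 0.50096891 -0.35123505  0.04817535] [-1.35319264  0.7111989   4.9355141 ]
[ 0.50095477 -0.35121264  0.04812299] [-0.86137443  1.88323932  4.05861012]
[ 0.50096807 -0.35123921  0.04812217] [-1.13698218 -0.42277546  4.98429317]
roll 2545 [-0.1325 -0.1091] -0.032397891536741635 0.09505896242893619
axis x,z [-0.0010297   0.06183213] r 0.032967598474755985
```

Force has risen to about 5 N upward, so b is seated. Releasing gently and retreating.

Request:
arm_command(fingers=[0.45,0.4,0.3,0.13,0.13,0.13], travel=[[0,0,0],[0,0,0],[0,0,0],[0,0,0],[0,0,0],[0,0,0]], dr=[[0,0,0],[0,0,0],[0,0,0],[0,0,0],[0,0,0],[0,0,0]])

```text
time: 9.67
tool_pos: [0.5006, -0.351, 0.0472]
tool_rot: [-3.14, 0.001, 2.995]
contact_force: [0.3, 0.2, 0.1]
opening: 0.0397
grip_force: 0.0
```

Request:
arm_command(fingers=[0.13,0.13,0.13,0.13,0.13,0.13,0.13], travel=[[0,0,-0.005],[0,0,-0.018],[0,0,-0.036],[0,0,-0.055],[0,0,-0.072],[0,0,-0.082],[0,0,-0.085]], dr=[[0,0,0],[0,0,0],[0,0,0],[0,0,0],[0,0,0],[0,0,0],[0,0,0]])

```text
time: 10.25
tool_pos: [0.5014, -0.3515, 0.1347]
tool_rot: [-3.137, 0.004, 2.995]
contact_force: [-0.5, -0.6, 0.4]
opening: 0.0402
grip_force: 0.0
```

```bash
cat >> h.py <<'E'
def roll(W,F,s0,z0=.05,z1=.112,wx=.05):
    "s-range, axis x,z by circle fit and top of the roll at s0 in frame F"
    P=W[np.isfinite(W).all(2)]; u=np.array([-np.sin(F[2]),np.cos(F[2])]);v=np.array([u[1],-u[0]])
    d=P[:,:2]-np.array(F[:2]); s=d@u;x=d@v
    m=(P[:,2]>.082)&(P[:,2]<z1)&(abs(s-s0)<.034)&(abs(x)<wx)
    a,b=np.percentile(s[m],[1,99]); 
    k=(P[:,2]>z0)&(P[:,2]<z1)&(s>a+.003)&(s<b-.003)&(abs(x)<wx); A=np.c_[x[k],P[k,2]]
    q=np.linalg.lstsq(np.c_[2*A,np.ones(len(A))],(A**2).sum(1),rcond=None)[0]
    return dict(n=m.sum(),mid=round((a+b)/2,4),w=round(b-a,4),x=q[0].round(4),z=q[1].round(4),r=np.sqrt(q[2]+q[0]**2+q[1]**2).round(4),top=np.percentile(P[m,2],98).round(4))
E
python3 - <<'E'
from h import *
c=read_camera("wrist"); W=world(c); o=observe(); print(o["tool_pos"],o["opening"],o["time"])
print(roll(W,STAND,-.12))
t=fw(RACK,0,-.0375); print(t,go([*t,.13],RACK[2]))
E
```

```text
[ 0.5011647  -0.35128329  0.1340431 ] 0.039715734952912474 10.3
{'n': np.int64(2271), 'mid': np.float64(-0.121), 'w': np.float64(0.0232), 'x': np.float64(0.0005), 'z': np.float64(0.0591), 'r': np.float64(0.0358), 'top': np.float64(0.0957)}
[0.50782349 0.17761647] (array([0.0706, 0.5242, 0.0018]), array([ -0.24,   0.18, -14.55]))
```

b is seated: mid -.121, x .0005, z .059. Next is c.

Request:
arm_command(fingers=[-0.04,-0.04,-0.04,-0.04,-0.04,-0.04,-0.04,-0.04], travel=[[0.002,0.015,0],[0.007,0.05,0],[0.012,0.09,0],[0.018,0.13,0],[0.023,0.17,0],[0.028,0.21,0],[0.034,0.25,0],[0.039,0.29,0]], dr=[[0,0,0],[0,0,0],[0,0,0],[0,0,0],[0,0,0],[0,0,0],[0,0,0],[0,0,0]])

```text
time: 10.97
tool_pos: [0.5032, -0.0562, 0.1307]
tool_rot: [-3.14, -0.001, 2.995]
contact_force: [1.4, -0.5, -0.6]
opening: 0.0482
grip_force: 0.0
```

Request:
arm_command(fingers=[-0.04,-0.04,-0.04,-0.04,-0.04,-0.04,-0.04,-0.04], travel=[[0.005,0.04,0],[0.01,0.08,0],[0.016,0.12,0],[0.022,0.16,0],[0.028,0.2,0],[0.031,0.225,0],[0.0316,0.233,0],[0.0316,0.2342,0]], dr=[[0,0,-1],[0,0,-3],[0,0,-5.5],[0,0,-8.5],[0,0,-11],[0,0,-13.2],[-0.24,0.18,-14.55],[-0.24,0.18,-14.55]])

```text
time: 11.63
tool_pos: [0.5065, 0.1796, 0.1301]
tool_rot: [3.139, -0.004, -3.03]
contact_force: [0.2, -0.1, -0.3]
opening: 0.0478
grip_force: 0.0
```

Request:
arm_command(fingers=[-0.04,-0.04], travel=[[0,0,0],[0,0,0]], dr=[[0,0,0],[0,0,0]])

```text
time: 11.8
tool_pos: [0.5071, 0.1767, 0.1307]
tool_rot: [3.14, -0.003, -3.036]
contact_force: [0.2, -0.1, -0.1]
opening: 0.0476
grip_force: 0.0
```

```bash
python3 - <<'E'
from h import *
c=read_camera("wrist"); W=world(c); o=observe(); print(o["tool_pos"],o["opening"],o["time"])
r=roll(W,RACK,-.0375); print(r)
t=fw(RACK,0,r["mid"]); print(t,go([*t,.047],RACK[2]))
E
```

```text
[0.50725061 0.17649996 0.13088299] 0.047676029523162466 11.85
{'n': np.int64(4317), 'mid': np.float64(-0.0378), 'w': np.float64(0.0315), 'x': np.float64(-0.0), 'z': np.float64(0.059), 'r': np.float64(0.0438), 'top': np.float64(0.1036)}
[0.50785568 0.1773182 ] (array([-0.0009,  0.0006,  0.0839]), array([ 0.09, -0.14, -0.14]))
```

Request:
arm_command(fingers=[-0.04,-0.04,-0.04,-0.04,-0.04,-0.04,-0.04,-0.04], travel=[[-0.001,0.0005,0.008],[-0.001,0.0005,0.024],[-0.001,0.0005,0.044],[-0.001,0.0005,0.062],[-0.001,0.0005,0.075],[-0.001,0.0005,0.081],[-0.001,0.0005,0.083],[-0.001,0.0005,0.083]], dr=[[0.09,-0.14,-0.14],[0.09,-0.14,-0.14],[0.09,-0.14,-0.14],[0.09,-0.14,-0.14],[0.09,-0.14,-0.14],[0.09,-0.14,-0.14],[0.09,-0.14,-0.14],[0.09,-0.14,-0.14]])

```text
time: 12.52
tool_pos: [0.508, 0.1783, 0.0479]
tool_rot: [3.141, 0.0, -3.033]
contact_force: [-0.2, 0.3, 0.9]
opening: 0.0477
grip_force: 0.0
```

Request:
arm_command(fingers=[-0.04,0.3,1,1,1,1], travel=[[0,0,0],[0,0,0],[0,0,0],[0,0,0],[0,0,0],[0,0,0]], dr=[[0,0,0],[0,0,0],[0,0,0],[0,0,0],[0,0,0],[0,0,0]], squeeze=30)

```text
time: 13.02
tool_pos: [0.5084, 0.179, 0.0487]
tool_rot: [3.141, 0.002, -3.032]
contact_force: [-0.6, 0.6, 3.5]
opening: 0.0317
grip_force: 30.0
```

Request:
arm_command(fingers=[1,1,1,1,1,1,1,1], travel=[[0,0,-0.003],[0,0,-0.009],[0,0,-0.018],[0,0,-0.034],[0,0,-0.054],[0,0,-0.074],[0,0,-0.09],[0,0,-0.1]], dr=[[0,0,0],[0,0,0],[0,0,0],[0,0,0],[0,0,0],[0,0,0],[0,0,0],[0,0,0]])

```text
time: 13.68
tool_pos: [0.5086, 0.1789, 0.1508]
tool_rot: [3.141, 0.004, -3.032]
contact_force: [0.3, 0.7, -2.5]
opening: 0.0315
grip_force: 30.0
```

```bash
python3 - <<'E'
from h import *
o=observe(); print(o["tool_pos"],o["tool_rot"],o["opening"],o["grip_force"],o["contact_force"])
t=fw(STAND,0,-.04); print(t,go([*t,.15],STAND[2]))
E
```

```text
[0.50863885 0.17893622 0.15075196] [ 3.14085892  0.00356123 -3.03154194] 0.03152639681718662 29.99751627445221 [ 0.34679133  0.71337144 -2.47436239]
[ 0.51154009 -0.27128312] (array([ 4.660e-02, -4.478e-01,  3.000e-04]), array([ 0.07,  0.2 , 14.58]))
```

Request:
arm_command(fingers=[1,1,1,1,1,1,1,1], travel=[[0.001,-0.008,0],[0.003,-0.025,0],[0.006,-0.056,0],[0.009,-0.089,0],[0.013,-0.122,0],[0.016,-0.155,0],[0.02,-0.188,0],[0.023,-0.221,0]], dr=[[0,0,0],[0,0,0],[0,0,0],[0,0,0],[0,0,0],[0,0,0],[0,0,0],[0,0,0]])

```text
time: 14.35
tool_pos: [0.5081, -0.0453, 0.1471]
tool_rot: [3.141, -0.001, -3.032]
contact_force: [-0.5, 0.5, -2.3]
opening: 0.0317
grip_force: 30.0
```

Request:
arm_command(fingers=[1,1,1,1,1,1,1,1], travel=[[0.003,-0.033,0],[0.007,-0.066,0],[0.01,-0.1,0],[0.014,-0.134,0],[0.018,-0.168,0],[0.021,-0.198,0],[0.023,-0.219,0],[0.0236,-0.2268,0]], dr=[[0,0,1],[0,0,3],[0,0,5.5],[0,0,8.5],[0,0,11],[0,0,13],[0,0.1,14.2],[0,0.2,14.58]])

```text
time: 15.02
tool_pos: [0.5094, -0.2749, 0.1466]
tool_rot: [-3.141, -0.005, 2.993]
contact_force: [-0.4, 0.1, -1.7]
opening: 0.0318
grip_force: 30.0
```

Request:
arm_command(fingers=[1,1,1,1,1,1,1], travel=[[0,0,0],[0,0,0.005],[0,0,0.015],[0,0,0.03],[0,0,0.042],[0,0,0.05],[0,0,0.05]], dr=[[0,0,0],[0,0,0],[0,0,0],[0,0,0],[0,0,0],[0,0,0],[0,0,0]])

```text
time: 15.6
tool_pos: [0.5095, -0.2692, 0.0955]
tool_rot: [3.139, -0.007, 2.999]
contact_force: [-1.0, 0.2, -2.2]
opening: 0.0322
grip_force: 30.0
```

```bash
python3 - <<'E'
from h import *
c=read_camera("wrist"); W=world(c); o=observe(); print(o["tool_pos"],o["opening"],o["contact_force"],o["time"])
t=fw(STAND,0,-.04); print(t,go([*t,.0487],STAND[2]))
dz=o["tool_pos"][2]-.0487
W[...,2]-=dz; print("held, lowered to grasp height:",roll(W,STAND,-.04))
E
```

```text
[ 0.5101263  -0.26993907  0.09677894] 0.03189583449135643 [ 0.26553824 -0.19097039 -1.29403067] 15.65
[ 0.51154009 -0.27128312] (array([-0.0018, -0.0012,  0.0481]), array([ 0.09, -0.3 ,  0.08]))
held, lowered to grasp height: {'n': np.int64(8648), 'mid': np.float64(-0.0386), 'w': np.float64(0.056), 'x': np.float64(-0.0104), 'z': np.float64(0.0703), 'r': np.float64(0.0308), 'top': np.float64(0.1096)}
```

Request:
arm_command(fingers=[1,1,1,1,1,1,1,1], travel=[[-0.001,-0.001,0.006],[-0.0018,-0.001,0.016],[-0.0018,-0.001,0.026],[-0.0018,-0.001,0.036],[-0.0018,-0.001,0.042],[-0.0018,-0.001,0.046],[-0.0018,-0.001,0.047],[-0.0018,-0.001,0.048]], dr=[[0.09,-0.2,0.08],[0.09,-0.2,0.08],[0.09,-0.2,0.08],[0.09,-0.2,0.08],[0.09,-0.2,0.08],[0.09,-0.2,0.08],[0.09,-0.2,0.08],[0.09,-0.2,0.08]])

```text
time: 16.32
tool_pos: [0.5122, -0.2727, 0.0497]
tool_rot: [-3.14, 0.0, 2.996]
contact_force: [0.5, 0.1, -1.7]
opening: 0.0319
grip_force: 30.0
```

Request:
arm_command(fingers=[1,1,1], travel=[[0,0,0.0005],[0,0,0.001],[0,0,0.001]], dr=[[0,0,0],[0,0,0],[0,0,0]])

```text
time: 16.57
tool_pos: [0.5123, -0.2728, 0.0492]
tool_rot: [-3.14, 0.001, 2.996]
contact_force: [-0.6, -0.4, -2.2]
opening: 0.0315
grip_force: 30.0
```

Request:
arm_command(fingers=[1,1,1,1], travel=[[0.0005,0.001,0.001],[0.0005,0.001,0.0018],[0.0005,0.001,0.0018],[0.0005,0.001,0.0018]], dr=[[0,0,0],[0,0,0],[0,0,0],[0,0,0]])

```text
time: 16.9
tool_pos: [0.5124, -0.2724, 0.0486]
tool_rot: [-3.138, 0.003, 2.996]
contact_force: [-1.6, -0.6, 6.2]
opening: 0.0315
grip_force: 30.0
```

Request:
arm_command(fingers=[0.27,0.22,0.1,0,0,0], travel=[[0,0,0],[0,0,0],[0,0,0],[0,0,0],[0,0,0],[0,0,0]], dr=[[0,0,0],[0,0,0],[0,0,0],[0,0,0],[0,0,0],[0,0,0]])

```text
time: 17.4
tool_pos: [0.5118, -0.2715, 0.047]
tool_rot: [-3.14, 0.0, 2.996]
contact_force: [0.2, 0.1, -1.2]
opening: 0.046
grip_force: 0.0
```

Request:
arm_command(fingers=[0,0,0,0,0,0,0], travel=[[0,0,-0.005],[0,0,-0.018],[0,0,-0.036],[0,0,-0.055],[0,0,-0.072],[0,0,-0.082],[0,0,-0.085]], dr=[[0,0,0],[0,0,0],[0,0,0],[0,0,0],[0,0,0],[0,0,0],[0,0,0]])

```text
time: 17.98
tool_pos: [0.5126, -0.272, 0.1343]
tool_rot: [-3.139, 0.004, 2.996]
contact_force: [0.4, -0.6, 0.9]
opening: 0.0459
grip_force: 0.0
```

```bash
python3 - <<'E'
from h import *
c=read_camera("wrist"); W=world(c); o=observe(); print(o["tool_pos"],o["opening"],o["time"])
print(roll(W,STAND,-.04)); print(roll(W,STAND,-.12))
t=fw(RACK,0,.0375); print(t,go([*t,.13],RACK[2]))
E
```

```text
[ 0.51236258 -0.27182823  0.13360852] 0.045902913212181824 18.0333
{'n': np.int64(4230), 'mid': np.float64(-0.0414), 'w': np.float64(0.0312), 'x': np.float64(0.0002), 'z': np.float64(0.0591), 'r': np.float64(0.0438), 'top': np.float64(0.1036)}
{'n': np.int64(2482), 'mid': np.float64(-0.1203), 'w': np.float64(0.0243), 'x': np.float64(0.0006), 'z': np.float64(0.0589), 'r': np.float64(0.036), 'top': np.float64(0.0956)}
[0.49977651 0.25218353] (array([0.0886, 0.5166, 0.0021]), array([ -0.16,   0.15, -14.52]))
```

c is seated at mid -.0414, x 0, z .059. Now d.

Request:
arm_command(fingers=[-0.22,-0.22,-0.22,-0.22,-0.22,-0.22,-0.22,-0.22], travel=[[0.003,0.015,0],[0.009,0.05,0],[0.015,0.09,0],[0.022,0.13,0],[0.029,0.17,0],[0.036,0.21,0],[0.043,0.25,0],[0.05,0.29,0]], dr=[[0,0,0],[0,0,0],[0,0,0],[0,0,0],[0,0,0],[0,0,0],[0,0,0],[0,0,0]])

```text
time: 18.7
tool_pos: [0.5027, 0.0254, 0.1305]
tool_rot: [-3.14, -0.002, 2.996]
contact_force: [1.4, 0.6, -0.1]
opening: 0.0557
grip_force: 0.0
```

Request:
arm_command(fingers=[-0.22,-0.22,-0.22,-0.22,-0.22,-0.22,-0.22,-0.22], travel=[[0.006,0.04,0],[0.013,0.08,0],[0.02,0.12,0],[0.027,0.16,0],[0.034,0.195,0],[0.038,0.218,0],[0.0386,0.2255,0],[0.0386,0.2266,0]], dr=[[0,0,-1],[0,0,-3],[0,0,-5.5],[0,0,-8.5],[0,0,-11],[0,0,-13.2],[-0.16,0.15,-14.52],[-0.16,0.15,-14.52]])

```text
time: 19.37
tool_pos: [0.4978, 0.2541, 0.1301]
tool_rot: [3.14, -0.004, -3.03]
contact_force: [-0.2, -0.6, 0.5]
opening: 0.0561
grip_force: 0.0
```

Request:
arm_command(fingers=[-0.22,-0.22], travel=[[0,0,0],[0,0,0]], dr=[[0,0,0],[0,0,0]])

```text
time: 19.53
tool_pos: [0.4989, 0.2512, 0.1309]
tool_rot: [3.141, -0.003, -3.036]
contact_force: [-0.3, 0.4, 0.2]
opening: 0.0558
grip_force: 0.0
```

```bash
python3 - <<'E'
from h import *
c=read_camera("wrist"); W=world(c); o=observe(); print(o["tool_pos"],o["opening"],o["time"])
r=roll(W,RACK,.0375); print(r)
t=fw(RACK,0,r["mid"]); print(t,go([*t,.047],RACK[2]))
E
```

```text
[0.49913483 0.25107261 0.13105735] 0.055743071054501464 19.5833
{'n': np.int64(4205), 'mid': np.float64(0.0377), 'w': np.float64(0.0389), 'x': np.float64(0.0001), 'z': np.float64(0.0591), 'r': np.float64(0.0378), 'top': np.float64(0.0976)}
[0.49975505 0.25238237] (array([-0.001 ,  0.0011,  0.0841]), array([ 0.06, -0.17, -0.13]))
```

Request:
arm_command(fingers=[-0.22,-0.22,-0.22,-0.22,-0.22,-0.22,-0.22,-0.22], travel=[[-0.001,0.001,0.008],[-0.001,0.001,0.024],[-0.001,0.001,0.044],[-0.001,0.001,0.062],[-0.001,0.001,0.075],[-0.001,0.001,0.081],[-0.001,0.001,0.0832],[-0.001,0.001,0.0832]], dr=[[0.06,-0.17,-0.13],[0.06,-0.17,-0.13],[0.06,-0.17,-0.13],[0.06,-0.17,-0.13],[0.06,-0.17,-0.13],[0.06,-0.17,-0.13],[0.06,-0.17,-0.13],[0.06,-0.17,-0.13]])

```text
time: 20.25
tool_pos: [0.5, 0.2532, 0.0479]
tool_rot: [3.141, 0.0, -3.033]
contact_force: [0.3, 0.1, -0.3]
opening: 0.0558
grip_force: 0.0
```

Request:
arm_command(fingers=[-0.22,0.1,1,1,1,1], travel=[[0,0,0],[0,0,0],[0,0,0],[0,0,0],[0,0,0],[0,0,0]], dr=[[0,0,0],[0,0,0],[0,0,0],[0,0,0],[0,0,0],[0,0,0]], squeeze=32)

```text
time: 20.75
tool_pos: [0.5002, 0.2539, 0.0487]
tool_rot: [3.141, 0.002, -3.032]
contact_force: [-0.3, -0.5, 3.2]
opening: 0.0394
grip_force: 32.0
```

Request:
arm_command(fingers=[1,1,1,1,1,1,1,1], travel=[[0,0,-0.003],[0,0,-0.009],[0,0,-0.018],[0,0,-0.034],[0,0,-0.054],[0,0,-0.074],[0,0,-0.09],[0,0,-0.1]], dr=[[0,0,0],[0,0,0],[0,0,0],[0,0,0],[0,0,0],[0,0,0],[0,0,0],[0,0,0]])

```text
time: 21.42
tool_pos: [0.5005, 0.254, 0.1508]
tool_rot: [3.14, 0.004, -3.032]
contact_force: [0.6, 1.0, -2.5]
opening: 0.0394
grip_force: 32.0
```

```bash
python3 - <<'E'
from h import *
o=observe(); print(o["tool_pos"],o["tool_rot"],o["opening"],o["grip_force"],o["contact_force"])
t=fw(STAND,0,.04); print(t,go([*t,.15],STAND[2]))
E
```

```text
[0.50053038 0.25397057 0.15082552] [ 3.14032917  0.00389662 -3.03170825] 0.03941577578837137 31.99863910675049 [ 0.56335467  0.97427379 -2.54292646]
[ 0.52305991 -0.19211688] (array([ 2.650e-02, -4.459e-01,  2.000e-04]), array([ 0.1 ,  0.21, 14.58]))
```

Request:
arm_command(fingers=[1,1,1,1,1,1,1,1], travel=[[0.0005,-0.008,0],[0.0015,-0.025,0],[0.003,-0.056,0],[0.005,-0.089,0],[0.007,-0.122,0],[0.009,-0.155,0],[0.011,-0.188,0],[0.013,-0.221,0]], dr=[[0,0,0],[0,0,0],[0,0,0],[0,0,0],[0,0,0],[0,0,0],[0,0,0],[0,0,0]])

```text
time: 22.08
tool_pos: [0.51, 0.0306, 0.1471]
tool_rot: [3.141, -0.001, -3.032]
contact_force: [0.4, 0.3, -1.9]
opening: 0.0394
grip_force: 32.0
```

Request:
arm_command(fingers=[1,1,1,1,1,1,1,1], travel=[[0.002,-0.033,0],[0.004,-0.066,0],[0.006,-0.1,0],[0.008,-0.134,0],[0.01,-0.168,0],[0.012,-0.197,0],[0.013,-0.217,0],[0.0135,-0.2249,0]], dr=[[0,0,1],[0,0,3],[0,0,5.5],[0,0,8.5],[0,0,11],[0,0,13],[0,0.1,14.2],[0,0.2,14.58]])

```text
time: 22.75
tool_pos: [0.5213, -0.1957, 0.1467]
tool_rot: [-3.142, -0.004, 2.993]
contact_force: [-0.0, -0.2, -1.4]
opening: 0.0401
grip_force: 32.0
```

Request:
arm_command(fingers=[1,1,1,1,1,1,1], travel=[[0,0,0],[0,0,0.005],[0,0,0.015],[0,0,0.03],[0,0,0.042],[0,0,0.05],[0,0,0.05]], dr=[[0,0,0],[0,0,0],[0,0,0],[0,0,0],[0,0,0],[0,0,0],[0,0,0]])

```text
time: 23.33
tool_pos: [0.5209, -0.1904, 0.0955]
tool_rot: [3.14, -0.007, 2.999]
contact_force: [0.3, 0.2, -2.1]
opening: 0.0396
grip_force: 32.0
```

```bash
python3 - <<'E'
from h import *
c=read_camera("wrist"); o=observe(); print(o["tool_pos"],o["opening"],o["contact_force"],o["time"])
t=fw(STAND,0,.04); print(t,go([*t,.0487],STAND[2]))
E
```

```text
[ 0.52155728 -0.19101233  0.09673835] 0.039725824983277855 [-0.28359899 -0.24556944 -2.7721992 ] 23.3833
[ 0.52305991 -0.19211688] (array([-0.0019, -0.0009,  0.048 ]), array([ 0.08, -0.29,  0.08]))
```

Request:
arm_command(fingers=[1,1,1,1,1,1,1,1], travel=[[-0.001,0,0.006],[-0.0015,0,0.016],[-0.0015,0,0.026],[-0.0015,0,0.036],[-0.0015,0,0.042],[-0.0015,0,0.046],[-0.0015,0,0.047],[-0.0015,0,0.048]], dr=[[0.08,-0.2,0.08],[0.08,-0.2,0.08],[0.08,-0.2,0.08],[0.08,-0.2,0.08],[0.08,-0.2,0.08],[0.08,-0.2,0.08],[0.08,-0.2,0.08],[0.08,-0.2,0.08]])

```text
time: 24.05
tool_pos: [0.5236, -0.1926, 0.0497]
tool_rot: [-3.141, 0.001, 2.995]
contact_force: [0.2, 0.1, -2.0]
opening: 0.0396
grip_force: 32.0
```

Request:
arm_command(fingers=[1,1,1,1,1], travel=[[0,0,0.0005],[0,0,0.001],[0,0,0.0018],[0,0,0.0025],[0,0,0.0025]], dr=[[0,0,0],[0,0,0],[0,0,0],[0,0,0],[0,0,0]])

```text
time: 24.47
tool_pos: [0.524, -0.1928, 0.0486]
tool_rot: [-3.14, 0.002, 2.996]
contact_force: [-1.8, 1.6, 5.5]
opening: 0.0396
grip_force: 32.0
```

Contact confirmed at 5.5 N, so I'll release d to a 52 mm opening.

Request:
arm_command(fingers=[0.1,0.05,-0.05,-0.15,-0.15,-0.15], travel=[[0,0,0],[0,0,0],[0,0,0],[0,0,0],[0,0,0],[0,0,0]], dr=[[0,0,0],[0,0,0],[0,0,0],[0,0,0],[0,0,0],[0,0,0]])

```text
time: 24.97
tool_pos: [0.5236, -0.1926, 0.0473]
tool_rot: [-3.141, 0.001, 2.995]
contact_force: [-0.1, -1.0, 0.1]
opening: 0.0528
grip_force: 0.0
```

Request:
arm_command(fingers=[-0.15,-0.15,-0.15,-0.15,-0.15,-0.15,-0.15], travel=[[0,0,-0.005],[0,0,-0.018],[0,0,-0.036],[0,0,-0.055],[0,0,-0.072],[0,0,-0.082],[0,0,-0.085]], dr=[[0,0,0],[0,0,0],[0,0,0],[0,0,0],[0,0,0],[0,0,0],[0,0,0]])

```text
time: 25.55
tool_pos: [0.5245, -0.1929, 0.1345]
tool_rot: [-3.139, 0.004, 2.996]
contact_force: [0.2, 0.4, -0.6]
opening: 0.0528
grip_force: 0.0
```

```bash
python3 - <<'E'
from h import *
c=read_camera("wrist"); W=world(c); o=observe(); print(o["tool_pos"],o["opening"],o["time"])
for s in (.04,-.04,-.12): print(roll(W,STAND,s))
t=fw(RACK,0,.1205); print(t,go([*t,.13],RACK[2]))
E
```

```text
[ 0.52417546 -0.19279109  0.13382976] 0.052780625514286784 25.6
{'n': np.int64(4118), 'mid': np.float64(0.039), 'w': np.float64(0.0392), 'x': np.float64(0.0003), 'z': np.float64(0.0591), 'r': np.float64(0.0377), 'top': np.float64(0.0976)}
{'n': np.int64(4566), 'mid': np.float64(-0.0405), 'w': np.float64(0.0317), 'x': np.float64(0.0004), 'z': np.float64(0.0593), 'r': np.float64(0.0436), 'top': np.float64(0.1035)}
{'n': np.int64(2422), 'mid': np.float64(-0.12), 'w': np.float64(0.0242), 'x': np.float64(0.0006), 'z': np.float64(0.0593), 'r': np.float64(0.0356), 'top': np.float64(0.0956)}
[0.49087119 0.33470441] (array([0.1097, 0.517 , 0.0025]), array([ -0.13,   0.17, -14.53]))
```

b, c and d are all seated. Last is a.

Request:
arm_command(fingers=[0.2,0.2,0.2,0.2,0.2,0.2,0.2,0.2], travel=[[0.003,0.015,0],[0.011,0.05,0],[0.019,0.09,0],[0.028,0.13,0],[0.036,0.17,0],[0.045,0.21,0],[0.053,0.25,0],[0.062,0.29,0]], dr=[[0,0,0],[0,0,0],[0,0,0],[0,0,0],[0,0,0],[0,0,0],[0,0,0],[0,0,0]])

```text
time: 26.27
tool_pos: [0.5027, 0.106, 0.1308]
tool_rot: [-3.14, -0.002, 2.996]
contact_force: [0.7, -0.8, -0.5]
opening: 0.0367
grip_force: 0.0
```

Request:
arm_command(fingers=[0.2,0.2,0.2,0.2,0.2,0.2,0.2,0.2], travel=[[0.008,0.04,0],[0.017,0.08,0],[0.025,0.12,0],[0.034,0.16,0],[0.042,0.195,0],[0.047,0.218,0],[0.0477,0.226,0],[0.0477,0.227,0]], dr=[[0,0,-1],[0,0,-3],[0,0,-5.5],[0,0,-8.5],[0,0,-11],[0,0,-13.2],[-0.13,0.17,-14.53],[-0.13,0.17,-14.53]])

```text
time: 26.93
tool_pos: [0.4887, 0.3366, 0.1303]
tool_rot: [3.141, -0.004, -3.03]
contact_force: [0.2, -0.8, 0.1]
opening: 0.0365
grip_force: 0.0
```

Request:
arm_command(fingers=[0.2,0.2], travel=[[0,0,0],[0,0,0]], dr=[[0,0,0],[0,0,0]])

```text
time: 27.1
tool_pos: [0.4901, 0.3336, 0.1312]
tool_rot: [3.141, -0.003, -3.036]
contact_force: [-0.0, -0.6, -0.6]
opening: 0.0372
grip_force: 0.0
```

```bash
python3 - <<'E'
from h import *
c=read_camera("wrist"); W=world(c); o=observe(); print(o["tool_pos"],o["opening"],o["time"])
r=roll(W,RACK,.1205); print(r)
t=fw(RACK,0,r["mid"]); print(t,go([*t,.047],RACK[2]))
E
```

```text
[0.49030345 0.33346558 0.13148514] 0.03647144082159466 27.15
{'n': np.int64(2062), 'mid': np.float64(0.1203), 'w': np.float64(0.0176), 'x': np.float64(0.0003), 'z': np.float64(0.0593), 'r': np.float64(0.0396), 'top': np.float64(0.0996)}
[0.49089264 0.33450556] (array([-0.0009,  0.0009,  0.0845]), array([ 0.04, -0.17, -0.13]))
```

Request:
arm_command(fingers=[0.2,0.2,0.2,0.2,0.2,0.2,0.2,0.2], travel=[[-0.001,0.0005,0.008],[-0.001,0.0005,0.024],[-0.001,0.0005,0.044],[-0.001,0.0005,0.062],[-0.001,0.0005,0.075],[-0.001,0.0005,0.081],[-0.001,0.0005,0.0835],[-0.001,0.0005,0.0835]], dr=[[0.04,-0.17,-0.13],[0.04,-0.17,-0.13],[0.04,-0.17,-0.13],[0.04,-0.17,-0.13],[0.04,-0.17,-0.13],[0.04,-0.17,-0.13],[0.04,-0.17,-0.13],[0.04,-0.17,-0.13]])

```text
time: 27.82
tool_pos: [0.4911, 0.3351, 0.048]
tool_rot: [3.141, 0.0, -3.033]
contact_force: [0.1, 0.1, 0.2]
opening: 0.0365
grip_force: 0.0
```

Request:
arm_command(fingers=[0.2,0.5,1,1,1,1,1], travel=[[0,0,0],[0,0,0],[0,0,0],[0,0,0],[0,0,0],[0,0,0],[0,0,0]], dr=[[0,0,0],[0,0,0],[0,0,0],[0,0,0],[0,0,0],[0,0,0],[0,0,0]], squeeze=30)

```text
time: 28.4
tool_pos: [0.4912, 0.3359, 0.0487]
tool_rot: [3.141, 0.002, -3.032]
contact_force: [0.3, 0.3, 3.6]
opening: 0.0177
grip_force: 30.0
```

Request:
arm_command(fingers=[1,1,1,1,1,1,1,1], travel=[[0,0,-0.003],[0,0,-0.009],[0,0,-0.018],[0,0,-0.034],[0,0,-0.054],[0,0,-0.074],[0,0,-0.09],[0,0,-0.1]], dr=[[0,0,0],[0,0,0],[0,0,0],[0,0,0],[0,0,0],[0,0,0],[0,0,0],[0,0,0]])

```text
time: 29.07
tool_pos: [0.4917, 0.336, 0.1511]
tool_rot: [3.14, 0.004, -3.032]
contact_force: [0.6, 0.7, -0.7]
opening: 0.0179
grip_force: 30.0
```

```bash
python3 - <<'E'
from h import *
o=observe(); print(o["tool_pos"],o["tool_rot"],o["opening"],o["grip_force"],o["contact_force"])
t=fw(STAND,0,.12); print(t,go([*t,.15],STAND[2]))
E
```

```text
[0.49165458 0.336011   0.15111799] [ 3.13971516  0.00397901 -3.03171742] 0.017853924147873228 29.998978972434998 [ 0.60302415  0.70943193 -0.69827282]
[ 0.53457972 -0.11295064] (array([ 6.60e-03, -4.51e-01,  2.00e-04]), array([ 0.14,  0.21, 14.57]))
```

Request:
arm_command(fingers=[1,1,1,1,1,1,1,1], travel=[[0,-0.008,0],[0,-0.025,0],[0.001,-0.056,0],[0.001,-0.089,0],[0.002,-0.122,0],[0.002,-0.155,0],[0.003,-0.188,0],[0.003,-0.221,0]], dr=[[0,0,0],[0,0,0],[0,0,0],[0,0,0],[0,0,0],[0,0,0],[0,0,0],[0,0,0]])

```text
time: 29.73
tool_pos: [0.5111, 0.1135, 0.1472]
tool_rot: [3.141, -0.001, -3.032]
contact_force: [0.6, -0.2, -0.9]
opening: 0.0175
grip_force: 30.0
```

Request:
arm_command(fingers=[1,1,1,1,1,1,1,1], travel=[[0,-0.033,0],[0.001,-0.066,0],[0.001,-0.1,0],[0.002,-0.134,0],[0.003,-0.168,0],[0.003,-0.2,0],[0.0036,-0.222,0],[0.0036,-0.23,0]], dr=[[0,0,1],[0,0,3],[0,0,5.5],[0,0,8.5],[0,0,11],[0,0,13],[0,0.1,14.2],[0,0.2,14.58]])

```text
time: 30.4
tool_pos: [0.5329, -0.1169, 0.1469]
tool_rot: [-3.141, -0.004, 2.993]
contact_force: [0.5, -0.5, -0.7]
opening: 0.0179
grip_force: 30.0
```

Request:
arm_command(fingers=[1,1,1,1,1,1,1], travel=[[0,0,0],[0,0,0.005],[0,0,0.015],[0,0,0.03],[0,0,0.042],[0,0,0.05],[0,0,0.05]], dr=[[0,0,0],[0,0,0],[0,0,0],[0,0,0],[0,0,0],[0,0,0],[0,0,0]])

```text
time: 30.98
tool_pos: [0.5321, -0.1116, 0.0956]
tool_rot: [3.14, -0.007, 2.999]
contact_force: [-0.4, -0.3, -0.8]
opening: 0.0176
grip_force: 30.0
```

```bash
python3 - <<'E'
from h import *
c=read_camera("wrist"); o=observe(); print(o["tool_pos"],o["opening"],o["contact_force"],o["time"])
t=fw(STAND,0,.12); print(t,go([*t,.0487],STAND[2]))
E
```

```text
[ 0.53284688 -0.11203001  0.09678568] 0.017754450326131085 [ 0.19470076  0.41709658 -1.69461106] 31.0333
[ 0.53457972 -0.11295064] (array([-0.0021, -0.0007,  0.0481]), array([ 0.06, -0.31,  0.08]))
```

Request:
arm_command(fingers=[1,1,1,1,1,1,1,1], travel=[[-0.001,0,0.006],[-0.0017,0,0.016],[-0.0017,0,0.026],[-0.0017,0,0.036],[-0.0017,0,0.042],[-0.0017,0,0.046],[-0.0017,0,0.047],[-0.0017,0,0.048]], dr=[[0.06,-0.2,0.08],[0.06,-0.2,0.08],[0.06,-0.2,0.08],[0.06,-0.2,0.08],[0.06,-0.2,0.08],[0.06,-0.2,0.08],[0.06,-0.2,0.08],[0.06,-0.2,0.08]])

```text
time: 31.7
tool_pos: [0.5352, -0.1136, 0.0497]
tool_rot: [-3.141, 0.001, 2.995]
contact_force: [0.5, -0.3, -0.1]
opening: 0.0176
grip_force: 30.0
```

Request:
arm_command(fingers=[1,1,1,1,1], travel=[[0,0,0.0005],[0,0,0.001],[0,0,0.0018],[0,0,0.0025],[0,0,0.0025]], dr=[[0,0,0],[0,0,0],[0,0,0],[0,0,0],[0,0,0]])

```text
time: 32.12
tool_pos: [0.5357, -0.1137, 0.0485]
tool_rot: [-3.141, 0.002, 2.996]
contact_force: [-1.2, 1.0, 5.7]
opening: 0.0179
grip_force: 30.0
```

Seated, at 5.7 N. Releasing and lifting clear, then backing off for a full look.

Request:
arm_command(fingers=[0.57,0.52,0.42,0.33,0.33,0.33], travel=[[0,0,0],[0,0,0],[0,0,0],[0,0,0],[0,0,0],[0,0,0]], dr=[[0,0,0],[0,0,0],[0,0,0],[0,0,0],[0,0,0],[0,0,0]])

```text
time: 32.62
tool_pos: [0.5351, -0.1136, 0.0473]
tool_rot: [-3.141, 0.001, 2.996]
contact_force: [0.0, -0.0, 0.2]
opening: 0.031
grip_force: 0.0
```

Request:
arm_command(fingers=[0.33,0.33,0.33,0.33,0.33,0.33,0.33], travel=[[0,0,-0.005],[0,0,-0.018],[0,0,-0.036],[0,0,-0.055],[0,0,-0.075],[0,0,-0.095],[0,0,-0.11]], dr=[[0,0,0],[0,0,0],[0,0,0],[0,0,0],[0,0,0],[0,0,0],[0,0,0]])

```text
time: 33.2
tool_pos: [0.5355, -0.1136, 0.1596]
tool_rot: [-3.141, 0.003, 2.996]
contact_force: [0.2, -0.5, 0.2]
opening: 0.031
grip_force: 0.0
```

Request:
arm_command(fingers=[0.33,0.33,0.33,0.33,0.33,0.33,0.33,0.33], travel=[[-0.01,-0.02,-0.015],[-0.025,-0.05,-0.03],[-0.04,-0.08,-0.05],[-0.05,-0.105,-0.07],[-0.05,-0.12,-0.08],[-0.05,-0.12,-0.08],[-0.05,-0.12,-0.08],[-0.05,-0.12,-0.08]], dr=[[0,0,0],[0,0,0],[0,0,0],[0,0,0],[0,0,0],[0,0,0],[0,0,0],[0,0,0]])

```text
time: 33.87
tool_pos: [0.5666, -0.2383, 0.2367]
tool_rot: [3.141, -0.001, 2.996]
contact_force: [0.3, -0.7, 0.1]
opening: 0.0309
grip_force: 0.0
```

```bash
python3 - <<'E'
from h import *
c=read_camera("wrist"); W=world(c); o=observe(); print(o["tool_pos"],o["opening"],o["time"],o["contact_force"])
for s in (.12,.04,-.04,-.12): print(roll(W,STAND,s))
cv2.imwrite("pics/w9.png",c["color"])
E
```

```text
[ 0.56660279 -0.23800578  0.23665386] 0.030921443169163117 33.9167 [-0.29153814 -0.56326988 -0.06772787]
{'n': np.int64(1379), 'mid': np.float64(0.1186), 'w': np.float64(0.0182), 'x': np.float64(0.0009), 'z': np.float64(0.0599), 'r': np.float64(0.0393), 'top': np.float64(0.0998)}
{'n': np.int64(2471), 'mid': np.float64(0.039), 'w': np.float64(0.0397), 'x': np.float64(0.0003), 'z': np.float64(0.0594), 'r': np.float64(0.0374), 'top': np.float64(0.0977)}
{'n': np.int64(2507), 'mid': np.float64(-0.0411), 'w': np.float64(0.0312), 'x': np.float64(0.0002), 'z': np.float64(0.0592), 'r': np.float64(0.0436), 'top': np.float64(0.1036)}
{'n': np.int64(1423), 'mid': np.float64(-0.1205), 'w': np.float64(0.0237), 'x': np.float64(0.0007), 'z': np.float64(0.0597), 'r': np.float64(0.0353), 'top': np.float64(0.0957)}
```

View pics/w9.png

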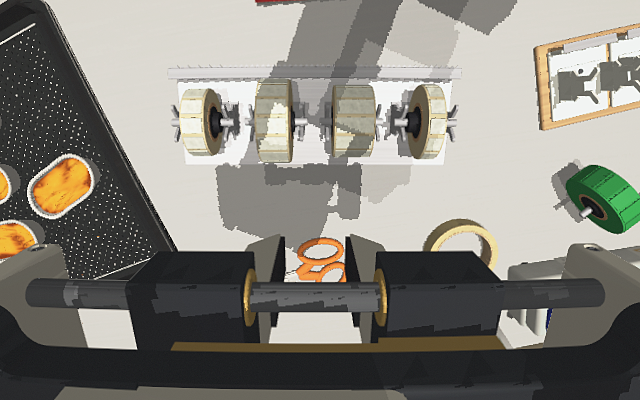

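All four rolls hang in the stand at columns 425 (a), 355 (d), 273 (c) and 200 (b), level and in the right order, with the gripper clear of them.

```bash
python3 -c "
from cell import *
print(hand_in())"
```

```text
the job is handed in; nothing more can be done
None
```

All four rolls now hang in the clean stand in their original left-to-right order (a, d, c, b), measured within 2 mm of each bay's middle and at seated height; the job was handed in after about 34 s, and no verdict was returned.

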